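# Plug a driver board home in its card cage with the ejector levers

### The job

The LED driver board in the bench card cage stands proud of its slot. Plug it fully home by swinging its two ejector levers inward until both stand upright, working them by turns so that neither is shut while the other still leans well out, and do not press on its panel. Then swing the retaining bar over the panels and press it down until it lies in its catch; leave the other things on the bench where they are.

Things in the scene. Friction and masses are not known exactly. Their poses are not given: they have to be found in the camera images.
- cage: Aluminium card cage fixed to the bench, slots upward: 140 mm in x, 186 in y, rails 130 mm high (their outer lips 141). Origin: middle of its underside; z up; the front panels run along its y, side by side along x. From -x to +x: a seated board (its upright levers, x = -48, y = +-61 mm, are fixed), a blank panel, the proud board (x = +16 mm), a blank panel.
- panel_mid (a point): Middle of the top face of the proud board's aluminium front panel (30 mm along the cage's x, 128 mm along its y, 3 mm thick; the 88 mm deep green board hangs below it in the guides). Its axes are those of the cage when it is level. It starts 8 mm proud: 141 mm above the bench, 133 mm when home.
- lever_l_tip (a point): Middle of the red top end of the board's left ejector lever (the one towards +y of the cage). The lever is 20 mm wide (along the cage's x), 9 to 11 mm thick, black with a red end 16 mm long, and its top stands 68 mm from its pivot.
- lever_l_pivot (a point): Pivot of the left lever on the board's front panel, 61 mm to +y of the panel's middle and 8 mm above the panel's underside; the pivot's axis runs along the cage's x, and it sinks 8 mm with the board.
- lever_l (a joint): Angle of the left lever, rad: 0 = upright, shut (end stop); grows as its top swings outward (to +y of the cage), at most 1.0; starts at 0.55 to 0.75. Stays where left, but may back out by up to 0.1 as the other is pushed: look again. From about 0.45 its claw pulls this end of the board down: 8 mm proud at 0.45, some 5 at 0.25, home at 0. Its top needs a push of 5 to 10 N.
- panel_l (a point): Underside of the board's front panel below the left lever's pivot: 130 mm above the cage's underside when this end is home, 138 mm at the start.
- lever_r_tip (a point): Middle of the red top end of the board's right ejector lever (the one towards -y of the cage). The lever is 20 mm wide (along the cage's x), 9 to 11 mm thick, black with a red end 16 mm long, and its top stands 68 mm from its pivot.
- lever_r_pivot (a point): Pivot of the right lever on the board's front panel, 61 mm to -y of the panel's middle and 8 mm above the panel's underside; the pivot's axis runs along the cage's x, and it sinks 8 mm with the board.
- lever_r (a joint): Angle of the right lever, rad: 0 = upright, shut (end stop); grows as its top swings outward (to -y of the cage), at most 1.0; starts at 0.55 to 0.75. Stays where left, but may back out by up to 0.1 as the other is pushed: look again. From about 0.45 its claw pulls this end of the board down: 8 mm proud at 0.45, some 5 at 0.25, home at 0. Its top needs a push of 5 to 10 N.
- panel_r (a point): Underside of the board's front panel below the right lever's pivot: 130 mm above the cage's underside when this end is home, 138 mm at the start.
- bar (a joint): Angle of the retaining bar about its hinge, rad: 0 = lying flat in its catch, grows as it opens; starts at 1.55 to 1.85 (about upright, over the far side of the cage), end stop 2.1. A stiff hinge: it stays where it is left and does not fall shut; it takes 1 to 4 N at its end. It can only lie down once the board is home.
- bar_end (a point): Back face (the top when shut) of the red end pad of the retaining bar, 160 mm from the hinge axis; pad 26 mm long, 22 wide, 6 thick. The steel bar is 14 mm wide, 5 thick; it swings in the cage's x-z plane, y = 0, midway between the levers. Shut, it runs to -x of the hinge with the pad's face 141 mm above the bench.
- bar_hinge (a point): Hinge axis of the retaining bar, along the cage's y, at x = +78 mm, 137.5 mm above the bench.
- catch (a point): The fork-shaped steel catch at x = -76.5 mm of the cage, two cheeks 18 mm apart; the bar's neck lies between them at 137.5 mm. The bar's pad stands out past it.
- can_mid (a point): Middle of a white and blue spray can, 60 mm across and 170 mm tall, standing on the bench: leave it.
- tray_mid (a point): Middle of a white parts tray, 120 x 160 x 35 mm: leave it.
- screwdriver_grip (a point): Handle of a screwdriver lying on the bench: leave it.

How it is judged:
By the outcome, as a careful person would: the job done as asked, in the order asked, and still so for the second after the job is handed in, with the robot touching nothing.
It also fails if it takes over 67 s, if anything falls off the work surface, if the arm or the gripper's body presses on something with over 40 N, if the wrist force passes 120 N, or if a joint passes its speed limit or range.

### The arm

A 6-joint arm with a two-finger parallel gripper is mounted at the origin on the work surface. World frame = base frame: x ahead of the robot, y to its left, z up, the work surface at z = 0. Lengths are in m, angles in rad, forces in N, time in s.
With the tool pointing down it reaches from about 0.375 to 0.9 m from the base axis. Payload 3.1 kg.
Tool frame: the origin (TCP) lies midway between the tips of the shut fingers; the grasp point (between the pads) lies 19 mm behind it (manip.grasp_offset is the distance from the TCP to the grasp point, in m); z points along the fingers, y is the line along which they close (so a half turn about z gives the same grasp; the last joint's range is limited). The gripper opens to 85 mm and grips with 20 to 120 N. Pads are 22 mm wide; open, the fingers measure 114 mm over their backs; the gripper's body (76 mm by 85 mm) begins 54 mm behind the grasp point. The pads swing forward as they close: fully open they stand 13 mm farther back than shut.
Start: joints at [1.087, 0.527, 1.433, -0, 1.181, -0.178], TCP at [0.188, 0.596, 0.193] pointing down, gripper open.
Joint ranges: [-3.08, 3.08], [-0.75, 2.2], [0.22, 2.44], [-1.43, 4.57], [0, 2.65], [-2.85, 2.85]. Speed limits (rad/s): [2.79, 2.79, 3.14, 3.14, 3.14, 3.14].

### API

Orientations are given as a unit quaternion [x, y, z, w].
In Python, from station import sensors, cams, order, manip gives the robot as it stands.
- The arm moves only by the tool move_arm, never from a script. Its argument "targets" is a list of rows, each an object of numbers: "dx", "dy", "dz": the shift along the world's x, y, z normalised to -1 to 1, where 1 is 25 mm; "rx", "ry", "rz": the turn, a rotation vector about the world's x, y, z normalised to -1 to 1, where 1 is 30 degrees. A call has exactly 10 rows; each row shifts and turns the commanded pose from where the row before left it; what a row does not reach is not made up. A row lasts 1/8 s, in which the tool goes at most 62.5 mm and 10.7 degrees, less where a joint would pass 70% of its speed; a pose out of reach is approached as far as the arm can. A call with a number of a shift or a turn outside -1 to 1 is refused whole. A call with a gripper value outside its range is refused whole. "claw" is the opening in per cent of the stroke, from 0 (shut) to 100 (fully open), set as the call begins (left out, the last holds). The fingers move at their own pace and stop on an object; "newtons" is the grip in N (left out, the last holds). Time passes only in rows, so rows that do not move let the fingers close, or fill a call up. It gives the time, the measured TCP pose, the force, the opening and the grip force at its end, in the units of the state.
- sensors.sense(): the state, without advancing time (a new reading comes with each control period).
- cams.snapshot(name): name is "side" or "top" or "wrist"; returns the picture (400x640x3 uint8, red, green, blue); there is no depth.
- cams.camera_model(name): a dict with "fx", "fy", "cx", "cy" (pixels), "extrinsics" (4x4, takes a point from world to camera coordinates). Camera axes: x right, y down, z forward; pixel columns grow to the right and rows downward; lengths in m; the calibration is good to about 2 mm. The wrist camera is an equidistant fisheye: a pixel r from the principal point sees the ray r / f radians off the axis. A picture is of the moment at which its call begins: read the wrist's pose just before it. camera_model takes no time and is no camera call; for the wrist camera it gives the pose at the moment of the call.
- order.sign_off(): hands the job in; it is judged then, once.
The state is a dict: "t": time; "q": joint angles; "qd": joint speeds; "tau": joint torques, N m; "tcp_pos": TCP position; "tool_rot": TCP orientation; "force": force on the tool from outside, world axes, zero at the start; "ft_torque": the same for the moment, N m; "finger_gap": opening from 0.0 (shut) to 1.0 (fully open); "gripper_force": force on a finger pad.
Only numpy, scipy, OpenCV 4.12 (cv2) and the standard library are available. Lean on these libraries where they do the work, as an engineer would, in place of code of your own. Each camera call takes 0.05 s, during which the arm holds its last target. There are 200 camera calls.

## Working session

There is one attempt and no reset: what is moved stays moved. The work goes in short steps, Python scripts to look and compute and a tool call to move; the robot and the scene stay as the last step left them, time stands still between calls to the robot, and variables do not carry over. Pictures are saved under pics/ and viewed, at most 10 in all, crops included, and the job is handed in when it is done.

Besides the shell and the picture viewer there is one more tool, called after "Request:" as a command line: name --argument value ..., lists and objects as JSON in quotes. move_arm: Moves the arm, as the interface text tells. Scaled input: -1 to 1 covers 25 mm each way for a shift and 30 degrees each way for a turn. Its arguments: {"type":"object","properties":{"targets":{"type":"array"},"claw":{"type":"number"},"newtons":{"type":"number"}},"required":["targets"]}

```bash
mkdir -p pics; python3 - <<'E'
from station import sensors,cams,manip
import cv2,numpy as np
s=sensors.sense();print({k:np.round(v,3).tolist() for k,v in s.items()})
for n in("top","side"):
    im=cams.snapshot(n);cv2.imwrite(f"pics/{n}0.png",im[:,:,::-1])
    m=cams.camera_model(n);print(n,m["fx"],m["cx"],m["cy"],np.round(m["extrinsics"],4).tolist())
E
```

```text
{'t': 0.0, 'q': [1.088, 0.528, 1.434, -0.0, 1.181, -0.179], 'qd': [-0.002, -0.001, -0.001, -0.0, 0.002, 0.0], 'tau': [-0.001, -44.235, -17.803, -0.0, 0.008, -0.0], 'tcp_pos': [0.187, 0.595, 0.192], 'tool_rot': [0.152, 0.988, -0.001, -0.0], 'force': [0.084, -0.122, 0.099], 'ft_torque': [-0.042, 0.012, -0.054], 'gripper_force': 0.0, 'finger_gap': 1.003}
top 431.7100551244068 323.6959073994787 199.75077459370556 [[-0.0206, -0.9998, 0.0013, 0.0047], [-0.9939, 0.0204, -0.1085, 0.5655], [0.1085, -0.0035, -0.9941, 1.3344], [0.0, 0.0, 0.0, 1.0]]
side 430.0349530687785 314.20490768179843 198.01075287614955 [[0.9929, -0.1183, -0.0129, -0.5409], [-0.0958, -0.7303, -0.6764, 0.1254], [0.0706, 0.6728, -0.7365, 1.1563], [0.0, 0.0, 0.0, 1.0]]
```

View pics/top0.png

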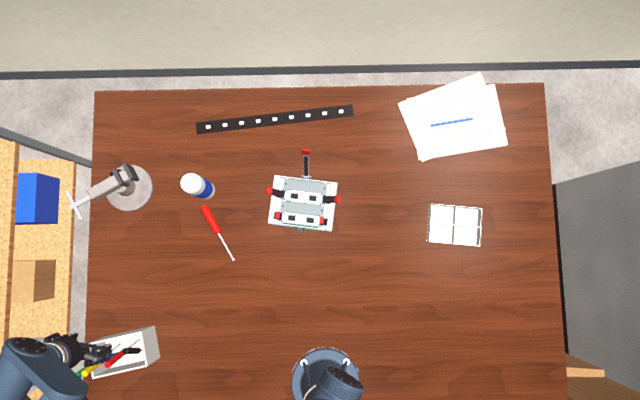

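View pics/side0.png

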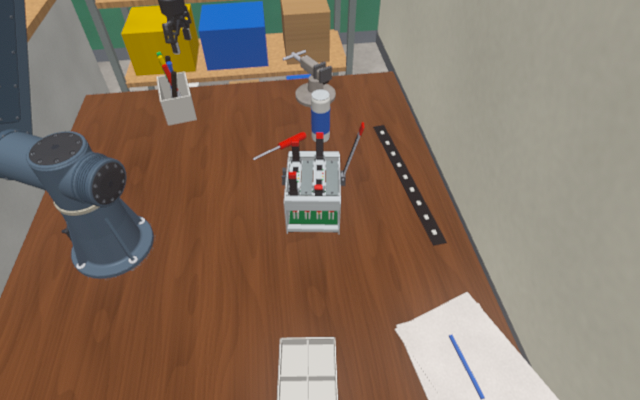

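Top view: the cage is at about (303,203), the proud lever ends at (270,191) and (338,199), the seated levers at (278,216) and (322,220), and the bar pad at (306,151). Side view: the same ends are at (319,138), (318,189), (295,149), (293,176), and the bar pad at (362,128).

```bash
cat > h.py <<'E'
import numpy as np,cv2
from station import sensors,cams
def red(im,roi):
    x0,y0,x1,y1=roi; h=cv2.cvtColor(im,cv2.COLOR_RGB2HSV)[y0:y1,x0:x1]
    m=(((h[...,0]<8)|(h[...,0]>172))&(h[...,1]>150)&(h[...,2]>70)).astype(np.uint8)
    n,_,st,c=cv2.connectedComponentsWithStats(m)
    return [(np.round(c[i]+[x0,y0],1).tolist(),(st[i][:4]+[x0,y0,0,0]).tolist(),int(st[i][4])) for i in range(1,n) if st[i][4]>5]
def ray(n,p):
    m=cams.camera_model(n);E=np.array(m["extrinsics"]);R=E[:3,:3]
    d=R.T@[(p[0]-m["cx"])/m["fx"],(p[1]-m["cy"])/m["fy"],1]
    return -R.T@E[:3,3],d/np.linalg.norm(d)
def tri(pt,ps):
    A=0;b=0;L=[ray("top",pt),ray("side",ps)]
    for o,d in L:
        P=np.eye(3)-np.outer(d,d);A=A+P;b=b+P@o
    x=np.linalg.solve(A,b);return x,np.linalg.norm((np.eye(3)-np.outer(L[0][1],L[0][1]))@(x-L[0][0]))
def plane(n,p,z):
    o,d=ray(n,p);return o+d*(z-o[2])/d[2]
E
python3 - <<'E'
from h import *
for n,r in(("top",(255,140,350,240)),("side",(270,115,375,205))):
    im=cv2.imread(f"pics/{n}0.png")[:,:,::-1]
    for b in red(np.ascontiguousarray(im),r):print(n,b)
    x0,y0,x1,y1=r;cv2.imwrite(f"pics/{n}c.png",cv2.resize(im[y0:y1,x0:x1,::-1],None,fx=5,fy=5,interpolation=2))
    cv2.imwrite("pics/both.png",cv2.imread("pics/topc.png")) if n=="top" else 0
E
```

```text
top ([305.2, 151.0], [301, 148, 10, 7], 59)
top ([268.7, 190.2], [265, 186, 8, 9], 55)
top ([337.2, 198.8], [334, 195, 7, 8], 50)
top ([277.3, 215.0], [275, 212, 6, 7], 33)
top ([321.6, 220.4], [320, 217, 4, 7], 24)
side ([361.6, 127.9], [359, 122, 6, 14], 54)
side ([292.9, 140.1], [278, 131, 29, 19], 267)
side ([319.1, 135.4], [316, 133, 7, 6], 41)
side ([292.1, 174.8], [289, 171, 7, 8], 52)
side ([318.1, 186.7], [315, 184, 7, 6], 39)
```

View pics/topc.png

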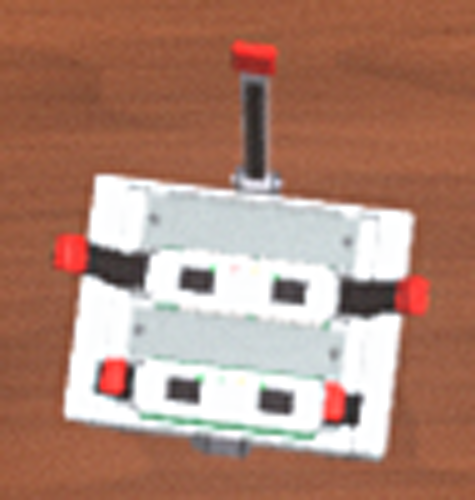

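View pics/sidec.png

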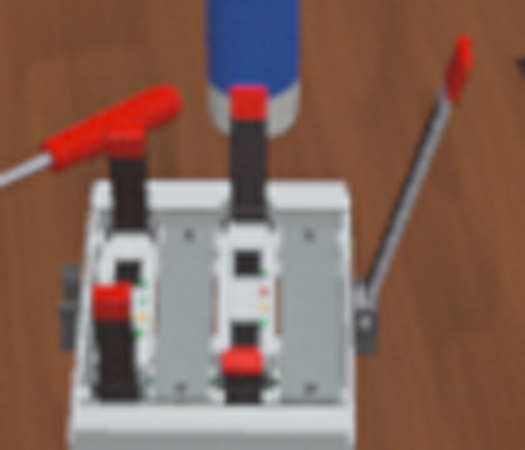

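The crops show the cage turned slightly, with the bar leaning away to +x. In the side crop the seated left lever end overlaps the screwdriver handle at about (295,142).

```bash
python3 - <<'E'
from h import *
P={}
for k,a,b in(("bar",(305.2,151),(361.6,127.9)),("L",(268.7,190.2),(319.1,135.4)),("R",(337.2,198.8),(318.1,186.7)),("sL",(277.3,215),(295.2,142.5)),("sR",(321.6,220.4),(292.1,174.8))):
    x,e=tri(a,b);P[k]=x;print(k,np.round(x,4),round(e,4))
# cage rim corners in the top picture (outer lips, z=.141)
C=np.array([plane("top",(255+x/5,140+y/5),.141)[:2] for x,y in((97,175),(413,212),(383,459),(66,419))])
print(np.round(C,3).tolist(),"mid",C.mean(0))
u=C[0]+C[3]-C[1]-C[2];print("yaw",np.arctan2(-u[0],u[1]), np.arctan2(-(P['sL']-P['sR'])[0],(P['sL']-P['sR'])[1]))
yaw=np.arctan2(-u[0],u[1])
R=np.array([[np.cos(yaw),-np.sin(yaw)],[np.sin(yaw),np.cos(yaw)]])
for k in P:print(k,np.round(R.T@(P[k][:2]-C.mean(0)),4))
E
```

```text
bar [0.6651 0.0391 0.2932] 0.0006
L [0.5778 0.1464 0.1937] 0.0001
R [ 0.5504 -0.044   0.1945] 0.0009
sL [0.5096 0.1229 0.1959] 0.0019
sR [0.4917 0.0007 0.1982] 0.0016
[[0.629, 0.136], [0.604, -0.048], [0.46, -0.027], [0.487, 0.155]] mid [0.54495673 0.05389845]
yaw -0.14204233530680185 -0.14596002691638676
bar [0.121  0.0024]
L [0.0194 0.0963]
R [ 0.0193 -0.0961]
sL [-0.0447  0.0633]
sR [-0.0452 -0.0602]
```

Request:
move_arm --targets '[{"dx":0.88,"dy":-0.92,"dz":0.27,"rz":-0.15},{"dx":0.88,"dy":-0.92,"dz":0.27,"rz":-0.15},{"dx":0.88,"dy":-0.92,"dz":0.27,"rz":-0.15},{"dx":0.88,"dy":-0.92,"dz":0.27,"rz":-0.15},{"dx":0.88,"dy":-0.92,"dz":0.27,"rz":-0.15},{"dx":0.88,"dy":-0.92,"dz":0.27,"rz":-0.15},{"dx":0.88,"dy":-0.92,"dz":0.27,"rz":-0.15},{"dx":0.88,"dy":-0.92,"dz":0.27,"rz":-0.15},{"dx":0.88,"dy":-0.92,"dz":0.27,"rz":-0.15},{"dx":0.88,"dy":-0.92,"dz":0.27,"rz":-0.15}]' --claw 0

```text
schema error: expected keys dx, dy, dz, rx, ry, rz
```

Request:
move_arm --targets '[{"dx":0.88,"dy":-0.92,"rz":-0.15},{"dx":0.88,"dy":-0.92,"rz":-0.15},{"dx":0.88,"dy":-0.92,"rz":-0.15},{"dx":0.88,"dy":-0.92,"rz":-0.15},{"dx":0.88,"dy":-0.92,"rz":-0.15},{"dx":0.88,"dy":-0.92,"rz":-0.15},{"dx":0.88,"dy":-0.92,"rz":-0.15},{"dx":0.88,"dy":-0.92,"rz":-0.15},{"dz":-1},{"dz":-1}]'

```text
schema error: expected keys dx, dy, dz, rx, ry, rz
```

All six keys are required in each row.

Request:
move_arm --targets '[{"dx":0.88,"dy":-0.92,"dz":0.27,"rx":0,"ry":0,"rz":-0.15},{"dx":0.88,"dy":-0.92,"dz":0.27,"rx":0,"ry":0,"rz":-0.15},{"dx":0.88,"dy":-0.92,"dz":0.27,"rx":0,"ry":0,"rz":-0.15},{"dx":0.88,"dy":-0.92,"dz":0.27,"rx":0,"ry":0,"rz":-0.15},{"dx":0.88,"dy":-0.92,"dz":0.27,"rx":0,"ry":0,"rz":-0.15},{"dx":0.88,"dy":-0.92,"dz":0.27,"rx":0,"ry":0,"rz":-0.15},{"dx":0.88,"dy":-0.92,"dz":0.27,"rx":0,"ry":0,"rz":-0.15},{"dx":0.88,"dy":-0.92,"dz":0.27,"rx":0,"ry":0,"rz":-0.15},{"dx":0.88,"dy":-0.92,"dz":0.27,"rx":0,"ry":0,"rz":-0.15},{"dx":0.88,"dy":-0.92,"dz":0.27,"rx":0,"ry":0,"rz":-0.15}]' --claw 0

```text
t: 1.35
tcp_pos: [0.4078, 0.3652, 0.2604]
tool_rot: [0.52, 0.854, -0.0, -0.0]
force: [0.3, 0.5, -0.5]
finger_gap: 0.005
gripper_force: 0.0
```

Request:
move_arm --targets '[{"dx":0.88,"dy":-0.92,"dz":0,"rx":0,"ry":0,"rz":-0.15},{"dx":0.88,"dy":-0.92,"dz":0,"rx":0,"ry":0,"rz":-0.15},{"dx":0.88,"dy":-0.92,"dz":0,"rx":0,"ry":0,"rz":-0.15},{"dx":0.88,"dy":-0.92,"dz":0,"rx":0,"ry":0,"rz":-0.15},{"dx":0.88,"dy":-0.92,"dz":0,"rx":0,"ry":0,"rz":-0.15},{"dx":0.88,"dy":-0.92,"dz":0,"rx":0,"ry":0,"rz":-0.15},{"dx":0.88,"dy":-0.92,"dz":0,"rx":0,"ry":0,"rz":-0.15},{"dx":0.88,"dy":-0.92,"dz":0,"rx":0,"ry":0,"rz":-0.15},{"dx":0,"dy":0,"dz":-1,"rx":0,"ry":0,"rz":0},{"dx":0,"dy":0,"dz":-1,"rx":0,"ry":0,"rz":0}]'

```text
t: 2.6
tcp_pos: [0.5837, 0.1816, 0.2097]
tool_rot: [0.758, 0.653, -0.0, -0.0]
force: [-0.6, -0.6, -0.2]
finger_gap: 0.0
gripper_force: 0.0
```

Request:
move_arm --targets '[{"dx":0,"dy":0,"dz":-0.7,"rx":0,"ry":0,"rz":0},{"dx":0,"dy":0,"dz":-0.7,"rx":0,"ry":0,"rz":0},{"dx":-0.022,"dy":-0.16,"dz":0,"rx":0,"ry":0,"rz":0},{"dx":-0.022,"dy":-0.16,"dz":0,"rx":0,"ry":0,"rz":0},{"dx":-0.022,"dy":-0.16,"dz":0,"rx":0,"ry":0,"rz":0},{"dx":-0.022,"dy":-0.16,"dz":0,"rx":0,"ry":0,"rz":0},{"dx":-0.022,"dy":-0.16,"dz":0,"rx":0,"ry":0,"rz":0},{"dx":-0.022,"dy":-0.16,"dz":0,"rx":0,"ry":0,"rz":0},{"dx":-0.022,"dy":-0.16,"dz":0,"rx":0,"ry":0,"rz":0},{"dx":-0.022,"dy":-0.16,"dz":0,"rx":0,"ry":0,"rz":0}]'

```text
t: 3.85
tcp_pos: [0.5791, 0.1499, 0.1756]
tool_rot: [0.757, 0.653, -0.0, -0.0]
force: [0.4, 0.2, 0.2]
finger_gap: 0.001
gripper_force: 0.0
```

```bash
cat >> h.py <<'E'
O=np.array([.5482,.0534]);yaw=-.144;EX=np.array([np.cos(yaw),np.sin(yaw)]);EY=np.array([-EX[1],EX[0]])
def cage(p):return np.round(1000*np.array([(np.array(p[:2])-O)@EX,(np.array(p[:2])-O)@EY]),1)
def look(tag,n="side",roi=(270,115,375,205),f=5):
    s=sensors.sense();im=cams.snapshot(n);print("t",round(s["t"],2),"tcp cage",cage(s["tcp_pos"]),np.round(s["force"],1))
    for b in red(im,roi):
        print(n,b)
    x0,y0,x1,y1=roi;cv2.imwrite(f"pics/{tag}.png",cv2.resize(im[y0:y1,x0:x1,::-1],None,fx=f,fy=f,interpolation=2))
E
python3 -c "
from h import *
look('a1')"
```

```text
t 3.85 tcp cage [ 16.7 100. ] [0.4 0.2 0.2]
side ([361.6, 127.9], [359, 122, 6, 14], 54)
side ([292.8, 140.2], [278, 131, 29, 19], 265)
side ([319.1, 135.4], [316, 133, 7, 6], 41)
side ([292.1, 174.8], [289, 171, 7, 8], 52)
side ([318.1, 186.7], [315, 184, 7, 6], 39)
```

View pics/a1.png

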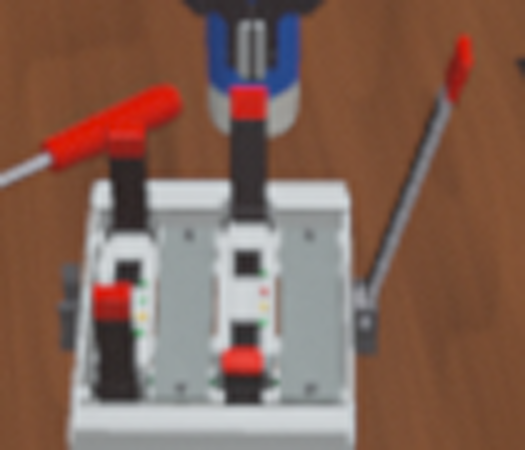

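The crop shows the shut fingers behind the left lever end, at about (320,130) in full-picture pixels. There is no contact yet and the lever has not moved.

Request:
move_arm --targets '[{"dx":-0.017,"dy":-0.12,"dz":0,"rx":0,"ry":0,"rz":0},{"dx":-0.017,"dy":-0.12,"dz":0,"rx":0,"ry":0,"rz":0},{"dx":-0.017,"dy":-0.12,"dz":0,"rx":0,"ry":0,"rz":0},{"dx":-0.017,"dy":-0.12,"dz":0,"rx":0,"ry":0,"rz":0},{"dx":0,"dy":0,"dz":0,"rx":0,"ry":0,"rz":0},{"dx":0,"dy":0,"dz":0,"rx":0,"ry":0,"rz":0},{"dx":0,"dy":0,"dz":0,"rx":0,"ry":0,"rz":0},{"dx":0,"dy":0,"dz":0,"rx":0,"ry":0,"rz":0},{"dx":0,"dy":0,"dz":0,"rx":0,"ry":0,"rz":0},{"dx":0,"dy":0,"dz":0,"rx":0,"ry":0,"rz":0}]'

```text
t: 5.15
tcp_pos: [0.5774, 0.1382, 0.1756]
tool_rot: [0.757, 0.653, -0.0, -0.0]
force: [0.2, -0.4, -0.2]
finger_gap: -0.003
gripper_force: 0.0
```

```bash
python3 -c "
from h import *
look('a2');look('a2t','top',(255,140,350,240))"
```

```text
t 5.15 tcp cage [16.7 88.1] [ 0.2 -0.4 -0.2]
side ([361.6, 127.9], [359, 122, 6, 14], 54)
side ([292.8, 140.1], [278, 131, 29, 19], 264)
side ([318.9, 135.8], [316, 133, 7, 6], 36)
side ([292.1, 174.8], [289, 171, 7, 8], 52)
side ([318.1, 186.7], [315, 184, 7, 6], 39)
t 5.2 tcp cage [16.7 88.1] [ 0.3 -0.1 -0.3]
top ([305.5, 151.0], [301, 148, 10, 7], 62)
top ([337.2, 198.8], [334, 195, 7, 8], 50)
top ([321.6, 220.4], [320, 217, 4, 7], 24)
```

View pics/a2.png

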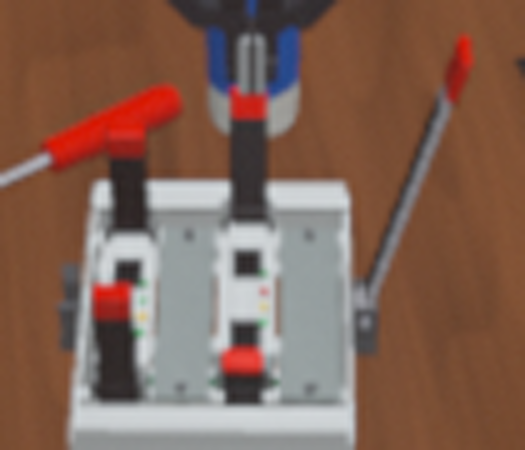

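The finger ends now cover the top edge of the red end at about (319,133), so they look to be higher than expected. I'll check by projecting the TCP.

```bash
python3 - <<'E'
from h import *
s=sensors.sense()
def proj(n,p):
    m=cams.camera_model(n);E=np.array(m["extrinsics"]);c=E[:3,:3]@p+E[:3,3];return np.round([m["fx"]*c[0]/c[2]+m["cx"],m["fy"]*c[1]/c[2]+m["cy"]],1)
def W(x,y,z):return np.r_[O+x/1000*EX+y/1000*EY,z/1000]
print(s["tcp_pos"],proj("side",s["tcp_pos"]),proj("top",s["tcp_pos"]))
for th in(.4,.5,.6,.7):
    p=W(16,61+68*np.sin(th),146+68*np.cos(th));q=W(16,61+52*np.sin(th),146+52*np.cos(th))
    print(th,"top",proj("side",p),proj("top",p),"16 below",proj("side",q),proj("top",q))
E
grep -rn "proj" h.py | head -3
```

```text
[0.57740364 0.13822429 0.175614  ] [319.3 142.6] [272.4 191.1]
0.4 top [319.  133.1] [271.2 189.8] 16 below [319. 139.] [274.1 190.8]
0.5 top [319.  132.5] [269.1 189.7] 16 below [319.  138.5] [272.5 190.7]
0.6 top [319.1 132.2] [267.2 189.6] 16 below [319.1 138.2] [271.  190.6]
0.7 top [319.1 132.1] [265.5 189.6] 16 below [319.1 138.1] [269.7 190.6]
```

View pics/a2t.png

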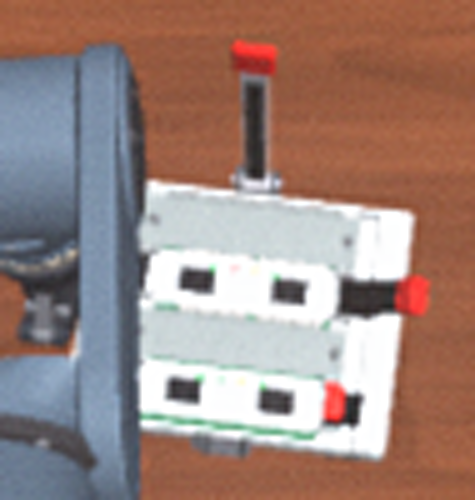

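The side rows hardly depend on the lever's angle and the arm hides this lever from the top camera. I'll measure with the wrist camera, casting rays onto the lever plane.

```bash
cat >> h.py <<'E'
def wray(p,m):
    E=np.array(m["extrinsics"]);R=E[:3,:3];d=np.array([p[0]-m["cx"],p[1]-m["cy"]]);r=np.hypot(*d);t=r/m["fx"]
    return -R.T@E[:3,3],R.T@np.r_[d/r*np.sin(t),np.cos(t)]
def wrist(tag,xs=(16,-48)):
    s=sensors.sense();m=cams.camera_model("wrist");im=cams.snapshot("wrist");cv2.imwrite(f"pics/{tag}.png",im[:,:,::-1])
    print("t",round(s["t"],2),"tcp cage",cage(s["tcp_pos"]),np.round(s["force"],1))
    for c,b,a in red(im,(0,0,640,400)):
        if a<30:continue
        o,d=wray(c,m);out=[]
        for x in xs:
            k=(x/1000-(o[:2]-O)@EX)/(d[:2]@EX);p=o+k*d;y=cage(p)[1];z=p[2]*1000
            out.append((x,round(y,1),round(z,1),"th",round(np.arctan2(abs(y)-61,z-145),3)))
        print(c,b,a,out)
E
python3 -c "
from h import *
m=cams.camera_model('wrist');E=np.array(m['extrinsics']);print(cage(-E[:3,:3].T@E[:3,3]),(-E[:3,:3].T@E[:3,3])[2],E[2,:3])
wrist('w1')"
```

```text
[ 15.8 160.6] 0.35715301374269415 [-0.04184376 -0.28317728 -0.95815433]
t 5.25 tcp cage [16.7 88.1] [-0.5 -0.4 -0.6]
[221.4, 14.6] [197, 0, 57, 36] 841 [(16, np.float64(160.4), np.float64(357.7), 'th', np.float64(0.437)), (-48, np.float64(226.5), np.float64(163.8), 'th', np.float64(1.458))]
[318.0, 229.2] [300, 219, 37, 23] 749 [(16, np.float64(165.5), np.float64(369.4), 'th', np.float64(0.436)), (-48, np.float64(-1717.7), np.float64(-4272.4), 'th', np.float64(2.783))]
[214.9, 279.1] [197, 266, 37, 27] 827 [(16, np.float64(160.8), np.float64(357.6), 'th', np.float64(0.439)), (-48, np.float64(66.0), np.float64(205.0), 'th', np.float64(0.083))]
```

View pics/w1.png

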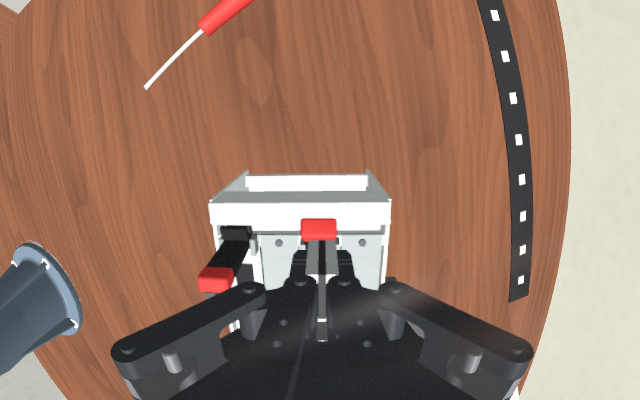

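The wrist view shows the left red end at (318,229), with the finger ends just below it in the picture, on the inner side, at about (320,255). I'll check the geometry by numbers.

```bash
python3 - <<'E'
from h import *
m=cams.camera_model("wrist");E=np.array(m["extrinsics"]);s=sensors.sense()
print(m["fx"],m["cx"],m["cy"])
def wp(p):
    c=E[:3,:3]@p+E[:3,3];r=np.hypot(c[0],c[1]);t=np.arctan2(r,c[2]);return np.round([m["cx"]+m["fx"]*t*c[0]/r,m["cy"]+m["fy"]*t*c[1]/r],1)
def W(x,y,z):return np.r_[O+x/1000*EX+y/1000*EY,z/1000]
print("tcp",wp(s["tcp_pos"]),"19 up",wp(s["tcp_pos"]+[0,0,.019]),"60 up",wp(s["tcp_pos"]+[0,0,.06]))
for th in(0,.2,.4,.5,.6,.7,.8):
    f=lambda r,o:wp(W(16,61+r*np.sin(th)+o*np.cos(th),146+r*np.cos(th)-o*np.sin(th)))[1]
    print(th,"outer/inner top",f(68,5),f(68,-5),"16 below",f(52,5),f(52,-5))
print("seated",wp(W(-48,66,206)),wp(W(-48,56,206)),wp(W(-48,66,190)), "rim corners",wp(W(70,93,141)),wp(W(-70,93,141)),wp(W(0,0,130)))
E
```

```text
309.70691628693146 321.6341771289273 199.73550270023514
tcp [323.4 227.5] 19 up [323.6 239.7] 60 up [324.2 276.4]
0 outer/inner top 290.6 305.2 16 below 275.9 289.9
0.2 outer/inner top 267.4 284.8 16 below 259.1 275.2
0.4 outer/inner top 242.1 260.8 16 below 241.4 258.4
0.5 outer/inner top 229.5 248.1 16 below 232.6 249.6
0.6 outer/inner top 217.2 235.4 16 below 224.0 240.6
0.7 outer/inner top 205.7 222.9 16 below 215.9 231.8
0.8 outer/inner top 195.2 211.0 16 below 208.4 223.3
seated [214.4 280. ] [217.  293.9] [221.9 267.2] rim corners [394.6 203.4] [209.7 203.8] [304.2 300.3]
```

```bash
python3 - <<'E'
import cv2
from station import manip
print({k:getattr(manip,k) for k in dir(manip) if k[0]!='_'})
for n in("a1","a2"):
    im=cv2.imread(f"pics/{n}.png");print(n)
    for c in(235,250,262):print(c,[(r,im[r,c,::-1].tolist()) for r in range(62,122,5)])
im=cv2.imread("pics/w1.png")
for c in(308,315,322,329,336):print(c,[(r,im[r,c,::-1].tolist()) for r in range(238,276,4)])
E
```

```text
{'PlanningError': <class 'station.PlanningError'>, 'grasp_offset': 0.0187}
a1
235 [(62, [74, 70, 70]), (67, [71, 74, 91]), (72, [64, 78, 120]), (77, [48, 76, 134]), (82, [69, 71, 134]), (87, [169, 55, 103]), (92, [202, 36, 43]), (97, [196, 42, 35]), (102, [195, 46, 37]), (107, [193, 44, 38]), (112, [187, 40, 34]), (117, [150, 46, 44])]
250 [(62, [88, 87, 89]), (67, [89, 87, 88]), (72, [89, 87, 86]), (77, [71, 76, 83]), (82, [75, 67, 112]), (87, [178, 56, 106]), (92, [210, 35, 36]), (97, [203, 36, 23]), (102, [199, 36, 24]), (107, [199, 35, 25]), (112, [198, 33, 22]), (117, [164, 44, 40])]
262 [(62, [115, 116, 117]), (67, [115, 117, 121]), (72, [113, 117, 128]), (77, [93, 103, 122]), (82, [75, 75, 122]), (87, [164, 60, 110]), (92, [198, 41, 59]), (97, [196, 46, 47]), (102, [195, 52, 46]), (107, [195, 54, 47]), (112, [194, 54, 48]), (117, [161, 59, 56])]
a2
235 [(62, [73, 70, 70]), (67, [73, 69, 69]), (72, [73, 70, 70]), (77, [69, 69, 71]), (82, [84, 73, 96]), (87, [164, 73, 95]), (92, [196, 54, 59]), (97, [194, 42, 36]), (102, [195, 43, 35]), (107, [192, 42, 34]), (112, [187, 42, 36])
[... 1034 characters left out ...]
]
322 [(238, [250, 79, 74]), (242, [34, 33, 31]), (246, [32, 28, 31]), (250, [30, 30, 34]), (254, [33, 33, 33]), (258, [29, 31, 30]), (262, [33, 33, 34]), (266, [31, 31, 33]), (270, [35, 33, 38]), (274, [59, 58, 60])]
329 [(238, [250, 79, 73]), (242, [124, 127, 128]), (246, [124, 127, 128]), (250, [123, 126, 127]), (254, [125, 127, 128]), (258, [122, 125, 126]), (262, [124, 127, 128]), (266, [127, 129, 130]), (270, [123, 130, 127]), (274, [220, 223, 224])]
336 [(238, [117, 79, 79]), (242, [90, 92, 93]), (246, [194, 199, 199]), (250, [103, 107, 108]), (254, [108, 109, 112]), (258, [116, 118, 119]), (262, [122, 125, 125]), (266, [123, 126, 127]), (270, [120, 125, 125]), (274, [132, 137, 137])]
```

```bash
python3 - <<'E'
import cv2
a=cv2.resize(cv2.imread("pics/w1.png")[205:305,265:385],None,fx=4,fy=4,interpolation=2)
b=cv2.resize(cv2.imread("pics/a2.png")[0:160,180:320],(350,400),interpolation=2)
cv2.imwrite("pics/z1.png",cv2.hconcat([a[:400],b]))
E
```

```text
(no output)
```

View pics/z1.png

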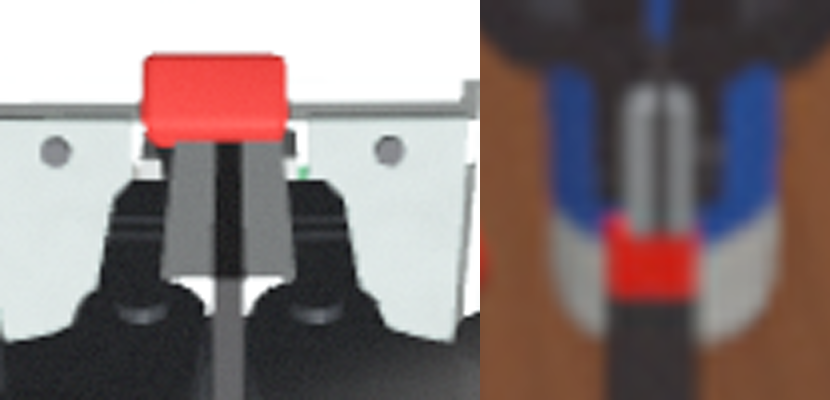

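The crops show that the finger ends finish just above the red end, at side row 131–133. That is about 32 mm higher than the TCP figure (row 142), so they passed over the lever without touching it. I'll go back outward, come down 32 mm lower and push again.

Request:
move_arm --targets '[{"dx":0,"dy":0,"dz":0.4,"rx":0,"ry":0,"rz":0},{"dx":0.13,"dy":0.9,"dz":0,"rx":0,"ry":0,"rz":0},{"dx":0.13,"dy":0.9,"dz":0,"rx":0,"ry":0,"rz":0},{"dx":0,"dy":0,"dz":-0.84,"rx":0,"ry":0,"rz":0},{"dx":0,"dy":0,"dz":-0.84,"rx":0,"ry":0,"rz":0},{"dx":-0.022,"dy":-0.16,"dz":0,"rx":0,"ry":0,"rz":0},{"dx":-0.022,"dy":-0.16,"dz":0,"rx":0,"ry":0,"rz":0},{"dx":-0.022,"dy":-0.16,"dz":0,"rx":0,"ry":0,"rz":0},{"dx":-0.022,"dy":-0.16,"dz":0,"rx":0,"ry":0,"rz":0},{"dx":-0.022,"dy":-0.16,"dz":0,"rx":0,"ry":0,"rz":0}]'

```text
t: 6.55
tcp_pos: [0.5818, 0.1635, 0.1444]
tool_rot: [0.758, 0.653, 0.001, 0.0]
force: [0.3, 2.9, 1.8]
finger_gap: -0.004
gripper_force: 1.4
```

Request:
move_arm --targets '[{"dx":-0.017,"dy":-0.12,"dz":0,"rx":0,"ry":0,"rz":0},{"dx":-0.017,"dy":-0.12,"dz":0,"rx":0,"ry":0,"rz":0},{"dx":-0.017,"dy":-0.12,"dz":0,"rx":0,"ry":0,"rz":0},{"dx":0,"dy":0,"dz":0,"rx":0,"ry":0,"rz":0},{"dx":0,"dy":0,"dz":0,"rx":0,"ry":0,"rz":0},{"dx":0,"dy":0,"dz":0,"rx":0,"ry":0,"rz":0},{"dx":0,"dy":0,"dz":0,"rx":0,"ry":0,"rz":0},{"dx":0,"dy":0,"dz":0,"rx":0,"ry":0,"rz":0},{"dx":0,"dy":0,"dz":0,"rx":0,"ry":0,"rz":0},{"dx":0,"dy":0,"dz":0,"rx":0,"ry":0,"rz":0}]'

```text
t: 7.8
tcp_pos: [0.5799, 0.1542, 0.1436]
tool_rot: [0.757, 0.653, 0.0, -0.0]
force: [0.5, 3.1, 1.2]
finger_gap: -0.0
gripper_force: 1.6
```

```bash
python3 -c "
from h import *
wrist('w2',(16,));look('a3')"
```

```text
t 7.8 tcp cage [ 16.9 104.3] [0.5 3.1 1.2]
[214.1, 18.3] [185, 0, 68, 44] 1135 [(16, np.float64(176.8), np.float64(325.2), 'th', np.float64(0.571))]
t 7.85 tcp cage [ 16.9 104.3] [0.5 2.7 1.6]
side ([361.6, 127.9], [359, 122, 6, 14], 54)
side ([292.7, 140.2], [278, 131, 29, 19], 263)
side ([319.2, 136.1], [316, 133, 8, 7], 47)
side ([292.1, 174.8], [289, 171, 7, 8], 52)
side ([318.1, 186.7], [315, 184, 7, 6], 39)
```

Request:
move_arm --targets '[{"dx":0.09,"dy":0.6,"dz":0,"rx":0,"ry":0,"rz":0},{"dx":0,"dy":0,"dz":1,"rx":0,"ry":0,"rz":0},{"dx":0,"dy":0,"dz":1,"rx":0,"ry":0,"rz":0},{"dx":-0.143,"dy":-0.99,"dz":0,"rx":0,"ry":0,"rz":0},{"dx":-0.143,"dy":-0.99,"dz":0,"rx":0,"ry":0,"rz":0},{"dx":-0.143,"dy":-0.99,"dz":0,"rx":0,"ry":0,"rz":0},{"dx":-0.143,"dy":-0.99,"dz":0,"rx":0,"ry":0,"rz":0},{"dx":-0.143,"dy":-0.99,"dz":0,"rx":0,"ry":0,"rz":0},{"dx":-0.143,"dy":-0.99,"dz":0,"rx":0,"ry":0,"rz":0},{"dx":-0.143,"dy":-0.99,"dz":0,"rx":0,"ry":0,"rz":0}]'

```text
t: 9.15
tcp_pos: [0.5564, -0.0047, 0.1931]
tool_rot: [0.757, 0.653, -0.001, -0.0]
force: [-0.0, 0.2, 0.6]
finger_gap: -0.003
gripper_force: 0.0
```

Request:
move_arm --targets '[{"dx":-0.143,"dy":-0.99,"dz":0,"rx":0,"ry":0,"rz":0},{"dx":-0.143,"dy":-0.99,"dz":0,"rx":0,"ry":0,"rz":0},{"dx":-0.143,"dy":-0.99,"dz":0,"rx":0,"ry":0,"rz":0},{"dx":0,"dy":0,"dz":-1,"rx":0,"ry":0,"rz":0},{"dx":0,"dy":0,"dz":-1,"rx":0,"ry":0,"rz":0},{"dx":0.022,"dy":0.16,"dz":0,"rx":0,"ry":0,"rz":0},{"dx":0.022,"dy":0.16,"dz":0,"rx":0,"ry":0,"rz":0},{"dx":0.022,"dy":0.16,"dz":0,"rx":0,"ry":0,"rz":0},{"dx":0.022,"dy":0.16,"dz":0,"rx":0,"ry":0,"rz":0},{"dx":0.022,"dy":0.16,"dz":0,"rx":0,"ry":0,"rz":0}]'

```text
t: 10.4
tcp_pos: [0.55, -0.0591, 0.1446]
tool_rot: [0.757, 0.653, 0.0, 0.002]
force: [-0.6, -3.4, 2.2]
finger_gap: -0.002
gripper_force: 1.5
```

```bash
python3 -c "
from h import *
look('a4');look('a4t','top',(255,140,350,240))"
```

```text
t 10.4 tcp cage [  17.9 -111. ] [-0.6 -3.4  2.2]
side ([361.6, 127.8], [359, 122, 6, 14], 53)
side ([290.9, 141.0], [278, 132, 24, 18], 221)
side ([291.5, 175.5], [289, 172, 7, 7], 39)
t 10.45 tcp cage [  17.7 -110.4] [ 0.1 -2.1  1.8]
top ([305.4, 151.0], [301, 148, 10, 7], 63)
top ([271.4, 190.3], [268, 186, 8, 9], 47)
top ([277.4, 215.0], [275, 212, 6, 7], 34)
```

Request:
move_arm --targets '[{"dx":0.011,"dy":0.08,"dz":0,"rx":0,"ry":0,"rz":0},{"dx":0.011,"dy":0.08,"dz":0,"rx":0,"ry":0,"rz":0},{"dx":0.011,"dy":0.08,"dz":0,"rx":0,"ry":0,"rz":0},{"dx":0.011,"dy":0.08,"dz":0,"rx":0,"ry":0,"rz":0},{"dx":0.011,"dy":0.08,"dz":0,"rx":0,"ry":0,"rz":0},{"dx":0.011,"dy":0.08,"dz":0,"rx":0,"ry":0,"rz":0},{"dx":0.011,"dy":0.08,"dz":0,"rx":0,"ry":0,"rz":0},{"dx":0.011,"dy":0.08,"dz":0,"rx":0,"ry":0,"rz":0},{"dx":0,"dy":0,"dz":0,"rx":0,"ry":0,"rz":0},{"dx":-0.13,"dy":-0.9,"dz":0,"rx":0,"ry":0,"rz":0}]'

```text
t: 11.75
tcp_pos: [0.5475, -0.0627, 0.1431]
tool_rot: [0.757, 0.654, 0.0, -0.001]
force: [-0.8, 0.2, -0.0]
finger_gap: 0.005
gripper_force: 0.0
```

Request:
move_arm --targets '[{"dx":0,"dy":0,"dz":1,"rx":0,"ry":0,"rz":0},{"dx":0,"dy":0,"dz":1,"rx":0,"ry":0,"rz":0},{"dx":0.143,"dy":0.99,"dz":0,"rx":0,"ry":0,"rz":0},{"dx":0.143,"dy":0.99,"dz":0,"rx":0,"ry":0,"rz":0},{"dx":0.143,"dy":0.99,"dz":0,"rx":0,"ry":0,"rz":0},{"dx":0.143,"dy":0.99,"dz":0,"rx":0,"ry":0,"rz":0},{"dx":0.143,"dy":0.99,"dz":0,"rx":0,"ry":0,"rz":0},{"dx":0.143,"dy":0.99,"dz":0,"rx":0,"ry":0,"rz":0},{"dx":0.143,"dy":0.99,"dz":0,"rx":0,"ry":0,"rz":0},{"dx":0.143,"dy":0.99,"dz":0,"rx":0,"ry":0,"rz":0}]'

```text
t: 13.0
tcp_pos: [0.5755, 0.1352, 0.1927]
tool_rot: [0.757, 0.653, -0.0, -0.002]
force: [0.0, 1.1, -0.1]
finger_gap: -0.001
gripper_force: 0.0
```

```bash
python3 -c "
from h import *
look('a5');look('a5t','top',(255,140,350,240))
def proj(n,p):
    m=cams.camera_model(n);E=np.array(m['extrinsics']);c=E[:3,:3]@p+E[:3,3];return np.round([m['fx']*c[0]/c[2]+m['cx'],m['fy']*c[1]/c[2]+m['cy']],1)
for th in (0,.1,.2,.3,.4,.5,.6):
  print(th,[proj('top',np.r_[O+.016*EX+sg*(.061+.062*np.sin(th))*EY,.145+.062*np.cos(th)]) for sg in (1,-1)])
"
```

```text
t 13.0 tcp cage [15.3 84.9] [ 0.   1.1 -0.1]
side ([361.6, 127.9], [359, 122, 6, 14], 54)
side ([292.8, 140.1], [278, 131, 29, 19], 265)
side ([319.1, 136.4], [316, 134, 7, 6], 41)
side ([292.1, 174.8], [289, 171, 7, 8], 52)
side ([318.1, 179.3], [315, 177, 7, 6], 39)
t 13.05 tcp cage [15.2 87.9] [1.3 1.6 0.8]
top ([305.4, 151.0], [301, 148, 10, 7], 61)
top ([329.6, 197.9], [328, 195, 4, 7], 25)
top ([321.6, 220.4], [320, 217, 4, 7], 24)
0 [array([280.8, 191.1]), array([324.7, 196.5])]
0.1 [array([278.6, 190.8]), array([326.9, 196.8])]
0.2 [array([276.4, 190.6]), array([329.1, 197.1])]
0.3 [array([274.3, 190.4]), array([331.3, 197.4])]
0.4 [array([272.3, 190.2]), array([333.4, 197.8])]
0.5 [array([270.4, 190.1]), array([335.3, 198.1])]
0.6 [array([268.7, 190. ]), array([337.2, 198.5])]
```

Request:
move_arm --targets '[{"dx":0.13,"dy":0.9,"dz":0,"rx":0,"ry":0,"rz":0},{"dx":0.13,"dy":0.9,"dz":0,"rx":0,"ry":0,"rz":0},{"dx":0,"dy":0,"dz":-1,"rx":0,"ry":0,"rz":0},{"dx":0,"dy":0,"dz":-1,"rx":0,"ry":0,"rz":0},{"dx":-0.043,"dy":-0.3,"dz":0,"rx":0,"ry":0,"rz":0},{"dx":-0.043,"dy":-0.3,"dz":0,"rx":0,"ry":0,"rz":0},{"dx":-0.043,"dy":-0.3,"dz":0,"rx":0,"ry":0,"rz":0},{"dx":0,"dy":0,"dz":0,"rx":0,"ry":0,"rz":0},{"dx":0,"dy":0,"dz":0,"rx":0,"ry":0,"rz":0},{"dx":0,"dy":0,"dz":0,"rx":0,"ry":0,"rz":0}]'

```text
t: 14.35
tcp_pos: [0.58, 0.1558, 0.1438]
tool_rot: [0.757, 0.653, 0.0, 0.0]
force: [0.4, -0.2, -0.2]
finger_gap: 0.003
gripper_force: 0.0
```

```bash
python3 -c "
from h import *
look('a6');look('a6t','top',(255,140,350,240))"
```

```text
t 14.35 tcp cage [ 16.8 105.9] [ 0.4 -0.2 -0.2]
side ([361.6, 127.9], [359, 122, 6, 14], 54)
side ([292.9, 140.1], [278, 131, 29, 19], 268)
side ([319.2, 136.1], [316, 133, 8, 7], 47)
side ([292.1, 174.8], [289, 171, 7, 8], 52)
side ([318.0, 179.3], [315, 177, 7, 6], 38)
t 14.4 tcp cage [ 16.8 105.9] [-0.5  0.4 -0.4]
top ([305.5, 151.0], [301, 148, 10, 7], 63)
top ([329.7, 197.9], [328, 195, 5, 7], 25)
top ([278.1, 215.0], [277, 212, 4, 7], 22)
top ([321.6, 220.2], [320, 217, 4, 7], 25)
```

Request:
move_arm --targets '[{"dx":-0.012,"dy":-0.083,"dz":0,"rx":0,"ry":0,"rz":0},{"dx":-0.012,"dy":-0.083,"dz":0,"rx":0,"ry":0,"rz":0},{"dx":-0.012,"dy":-0.083,"dz":0,"rx":0,"ry":0,"rz":0},{"dx":-0.012,"dy":-0.083,"dz":0,"rx":0,"ry":0,"rz":0},{"dx":-0.012,"dy":-0.083,"dz":0,"rx":0,"ry":0,"rz":0},{"dx":-0.012,"dy":-0.083,"dz":0,"rx":0,"ry":0,"rz":0},{"dx":-0.012,"dy":-0.083,"dz":0,"rx":0,"ry":0,"rz":0},{"dx":-0.012,"dy":-0.083,"dz":0,"rx":0,"ry":0,"rz":0},{"dx":-0.012,"dy":-0.083,"dz":0,"rx":0,"ry":0,"rz":0},{"dx":-0.012,"dy":-0.083,"dz":0,"rx":0,"ry":0,"rz":0}]'

```text
t: 15.7
tcp_pos: [0.5768, 0.1347, 0.1434]
tool_rot: [0.757, 0.653, -0.0, -0.0]
force: [1.1, 2.8, -0.1]
finger_gap: -0.002
gripper_force: 1.3
```

```bash
python3 -c "
from h import *
look('a7');look('a7t','top',(255,140,350,240))"
```

```text
t 15.7 tcp cage [16.6 84.6] [ 1.1  2.8 -0.1]
side ([361.6, 127.8], [359, 122, 6, 14], 54)
side ([292.8, 140.2], [278, 131, 29, 19], 265)
side ([319.3, 141.0], [315, 137, 9, 8], 59)
side ([292.1, 174.8], [289, 171, 7, 8], 52)
side ([318.2, 179.3], [315, 177, 7, 6], 38)
t 15.75 tcp cage [16.5 84.3] [0.2 1.2 1.7]
top ([305.5, 151.0], [301, 148, 10, 7], 63)
top ([329.3, 197.9], [327, 195, 5, 7], 25)
top ([321.6, 220.4], [320, 217, 4, 7], 24)
```

Request:
move_arm --targets '[{"dx":0.13,"dy":0.9,"dz":0,"rx":0,"ry":0,"rz":0},{"dx":0,"dy":0,"dz":1,"rx":0,"ry":0,"rz":0},{"dx":0,"dy":0,"dz":1,"rx":0,"ry":0,"rz":0},{"dx":-0.143,"dy":-0.99,"dz":0,"rx":0,"ry":0,"rz":0},{"dx":-0.143,"dy":-0.99,"dz":0,"rx":0,"ry":0,"rz":0},{"dx":-0.143,"dy":-0.99,"dz":0,"rx":0,"ry":0,"rz":0},{"dx":-0.143,"dy":-0.99,"dz":0,"rx":0,"ry":0,"rz":0},{"dx":-0.143,"dy":-0.99,"dz":0,"rx":0,"ry":0,"rz":0},{"dx":-0.143,"dy":-0.99,"dz":0,"rx":0,"ry":0,"rz":0},{"dx":-0.143,"dy":-0.99,"dz":0,"rx":0,"ry":0,"rz":0}]'

```text
t: 17.05
tcp_pos: [0.5541, -0.0174, 0.1931]
tool_rot: [0.757, 0.653, -0.001, -0.0]
force: [-0.1, -0.2, 0.2]
finger_gap: 0.002
gripper_force: 0.0
```

Request:
move_arm --targets '[{"dx":-0.13,"dy":-0.9,"dz":0,"rx":0,"ry":0,"rz":0},{"dx":-0.13,"dy":-0.9,"dz":0,"rx":0,"ry":0,"rz":0},{"dx":0,"dy":0,"dz":-1,"rx":0,"ry":0,"rz":0},{"dx":0,"dy":0,"dz":-1,"rx":0,"ry":0,"rz":0},{"dx":0.043,"dy":0.3,"dz":0,"rx":0,"ry":0,"rz":0},{"dx":0.043,"dy":0.3,"dz":0,"rx":0,"ry":0,"rz":0},{"dx":0.017,"dy":0.12,"dz":0,"rx":0,"ry":0,"rz":0},{"dx":0.017,"dy":0.12,"dz":0,"rx":0,"ry":0,"rz":0},{"dx":0.017,"dy":0.12,"dz":0,"rx":0,"ry":0,"rz":0},{"dx":0,"dy":0,"dz":0,"rx":0,"ry":0,"rz":0}]'

```text
t: 18.3
tcp_pos: [0.5526, -0.037, 0.1441]
tool_rot: [0.757, 0.653, 0.0, 0.001]
force: [-0.6, -2.2, 0.6]
finger_gap: 0.002
gripper_force: 1.0
```

```bash
python3 -c "
from h import *
look('a8');look('a8t','top',(255,140,350,240))"
```

```text
t 18.3 tcp cage [ 17.3 -88.9] [-0.6 -2.2  0.6]
side ([361.5, 127.8], [359, 122, 6, 14], 54)
side ([291.1, 140.9], [278, 132, 24, 18], 227)
side ([292.1, 174.8], [289, 171, 7, 8], 52)
t 18.35 tcp cage [ 17.2 -88.9] [-0.9 -2.   1.6]
top ([305.5, 151.0], [301, 148, 10, 7], 63)
top ([278.6, 192.1], [277, 189, 5, 7], 28)
top ([277.3, 215.0], [275, 212, 6, 7], 33)
```

Request:
move_arm --targets '[{"dx":0.009,"dy":0.06,"dz":0,"rx":0,"ry":0,"rz":0},{"dx":0.009,"dy":0.06,"dz":0,"rx":0,"ry":0,"rz":0},{"dx":0.009,"dy":0.06,"dz":0,"rx":0,"ry":0,"rz":0},{"dx":0.009,"dy":0.06,"dz":0,"rx":0,"ry":0,"rz":0},{"dx":0.009,"dy":0.06,"dz":0,"rx":0,"ry":0,"rz":0},{"dx":0.009,"dy":0.06,"dz":0,"rx":0,"ry":0,"rz":0},{"dx":0,"dy":0,"dz":0,"rx":0,"ry":0,"rz":0},{"dx":-0.13,"dy":-0.9,"dz":0,"rx":0,"ry":0,"rz":0},{"dx":0,"dy":0,"dz":1,"rx":0,"ry":0,"rz":0},{"dx":0,"dy":0,"dz":1,"rx":0,"ry":0,"rz":0}]'

```text
t: 19.65
tcp_pos: [0.5494, -0.0495, 0.1934]
tool_rot: [0.758, 0.653, -0.0, -0.002]
force: [-1.2, 0.6, -0.5]
finger_gap: -0.003
gripper_force: 0.0
```

Request:
move_arm --targets '[{"dx":0.143,"dy":0.99,"dz":0,"rx":0,"ry":0,"rz":0},{"dx":0.143,"dy":0.99,"dz":0,"rx":0,"ry":0,"rz":0},{"dx":0.143,"dy":0.99,"dz":0,"rx":0,"ry":0,"rz":0},{"dx":0.143,"dy":0.99,"dz":0,"rx":0,"ry":0,"rz":0},{"dx":0.143,"dy":0.99,"dz":0,"rx":0,"ry":0,"rz":0},{"dx":0.143,"dy":0.99,"dz":0,"rx":0,"ry":0,"rz":0},{"dx":0.143,"dy":0.99,"dz":0,"rx":0,"ry":0,"rz":0},{"dx":0.143,"dy":0.99,"dz":0,"rx":0,"ry":0,"rz":0},{"dx":0,"dy":0,"dz":0,"rx":0,"ry":0,"rz":0},{"dx":0,"dy":0,"dz":0,"rx":0,"ry":0,"rz":0}]'

```text
t: 20.9
tcp_pos: [0.5782, 0.1476, 0.1932]
tool_rot: [0.757, 0.653, -0.0, -0.0]
force: [0.2, -0.0, -0.5]
finger_gap: -0.001
gripper_force: 0.0
```

```bash
python3 -c "
from h import *
look('a9');look('a9t','top',(255,140,350,240))"
```

```text
t 20.9 tcp cage [16.1 97.5] [ 0.2 -0.  -0.5]
side ([361.6, 127.9], [359, 122, 6, 14], 54)
side ([292.9, 140.1], [278, 131, 29, 19], 266)
side ([319.0, 141.3], [315, 138, 9, 7], 49)
side ([292.1, 174.8], [289, 171, 7, 8], 52)
side ([318.3, 175.7], [315, 172, 7, 8], 48)
t 20.95 tcp cage [16.4 97.2] [-0.3 -0.7 -0.8]
top ([305.5, 151.0], [301, 148, 10, 7], 63)
top ([279.3, 191.9], [278, 189, 4, 7], 25)
top ([325.5, 197.9], [324, 194, 5, 8], 28)
top ([278.8, 214.3], [278, 212, 3, 6], 10)
top ([321.6, 220.4], [320, 217, 4, 7], 24)
```

Request:
move_arm --targets '[{"dx":0,"dy":0,"dz":-1,"rx":0,"ry":0,"rz":0},{"dx":0,"dy":0,"dz":-1,"rx":0,"ry":0,"rz":0},{"dx":-0.029,"dy":-0.2,"dz":0,"rx":0,"ry":0,"rz":0},{"dx":-0.029,"dy":-0.2,"dz":0,"rx":0,"ry":0,"rz":0},{"dx":-0.011,"dy":-0.08,"dz":0,"rx":0,"ry":0,"rz":0},{"dx":-0.011,"dy":-0.08,"dz":0,"rx":0,"ry":0,"rz":0},{"dx":-0.011,"dy":-0.08,"dz":0,"rx":0,"ry":0,"rz":0},{"dx":-0.011,"dy":-0.08,"dz":0,"rx":0,"ry":0,"rz":0},{"dx":-0.011,"dy":-0.08,"dz":0,"rx":0,"ry":0,"rz":0},{"dx":0,"dy":0,"dz":0,"rx":0,"ry":0,"rz":0}]'

```text
t: 22.25
tcp_pos: [0.5768, 0.129, 0.1441]
tool_rot: [0.758, 0.653, 0.002, -0.0]
force: [1.7, 5.6, 2.3]
finger_gap: 0.003
gripper_force: 2.8
```

```bash
python3 -c "
from h import *
look('b1');look('b1t','top',(255,140,350,240))"
```

```text
t 22.25 tcp cage [17.4 79. ] [1.7 5.6 2.3]
side ([361.6, 127.8], [359, 122, 6, 14], 53)
side ([292.8, 140.2], [278, 131, 29, 19], 264)
side ([319.3, 142.7], [315, 139, 9, 8], 58)
side ([292.1, 174.8], [289, 171, 7, 8], 52)
side ([318.3, 175.6], [315, 172, 7, 8], 49)
t 22.3 tcp cage [17.3 79. ] [0.1 5.6 2.6]
top ([305.4, 151.0], [301, 148, 10, 7], 62)
top ([325.5, 197.9], [324, 194, 5, 8], 28)
top ([321.6, 220.2], [320, 217, 4, 7], 25)
```

Request:
move_arm --targets '[{"dx":-0.006,"dy":-0.04,"dz":0,"rx":0,"ry":0,"rz":0},{"dx":-0.006,"dy":-0.04,"dz":0,"rx":0,"ry":0,"rz":0},{"dx":-0.006,"dy":-0.04,"dz":0,"rx":0,"ry":0,"rz":0},{"dx":-0.006,"dy":-0.04,"dz":0,"rx":0,"ry":0,"rz":0},{"dx":-0.006,"dy":-0.04,"dz":0,"rx":0,"ry":0,"rz":0},{"dx":0,"dy":0,"dz":0,"rx":0,"ry":0,"rz":0},{"dx":0,"dy":0,"dz":0,"rx":0,"ry":0,"rz":0},{"dx":0,"dy":0,"dz":0,"rx":0,"ry":0,"rz":0},{"dx":0,"dy":0,"dz":0,"rx":0,"ry":0,"rz":0},{"dx":0,"dy":0,"dz":0,"rx":0,"ry":0,"rz":0}]'

```text
t: 23.6
tcp_pos: [0.5767, 0.1279, 0.1441]
tool_rot: [0.758, 0.652, 0.004, -0.002]
force: [2.3, 15.0, 0.8]
finger_gap: 0.003
gripper_force: 7.6
```

```bash
python3 -c "
from h import *
look('b2')"
```

```text
t 23.6 tcp cage [17.5 77.8] [ 2.3 15.   0.8]
side ([361.6, 127.8], [359, 122, 6, 14], 53)
side ([292.8, 140.2], [278, 131, 29, 19], 265)
side ([319.2, 142.9], [315, 139, 9, 8], 57)
side ([292.1, 174.8], [289, 171, 7, 8], 52)
side ([318.1, 176.8], [315, 174, 7, 7], 45)
```

Request:
move_arm --targets '[{"dx":0.13,"dy":0.9,"dz":0,"rx":0,"ry":0,"rz":0},{"dx":0,"dy":0,"dz":1,"rx":0,"ry":0,"rz":0},{"dx":0,"dy":0,"dz":1,"rx":0,"ry":0,"rz":0},{"dx":-0.143,"dy":-0.99,"dz":0,"rx":0,"ry":0,"rz":0},{"dx":-0.143,"dy":-0.99,"dz":0,"rx":0,"ry":0,"rz":0},{"dx":-0.143,"dy":-0.99,"dz":0,"rx":0,"ry":0,"rz":0},{"dx":-0.143,"dy":-0.99,"dz":0,"rx":0,"ry":0,"rz":0},{"dx":-0.143,"dy":-0.99,"dz":0,"rx":0,"ry":0,"rz":0},{"dx":-0.143,"dy":-0.99,"dz":0,"rx":0,"ry":0,"rz":0},{"dx":-0.143,"dy":-0.99,"dz":0,"rx":0,"ry":0,"rz":0}]'

```text
t: 24.9
tcp_pos: [0.5525, -0.0294, 0.1931]
tool_rot: [0.757, 0.653, -0.001, -0.0]
force: [-0.2, -0.5, 0.1]
finger_gap: -0.0
gripper_force: 0.0
```

Request:
move_arm --targets '[{"dx":-0.13,"dy":-0.9,"dz":0,"rx":0,"ry":0,"rz":0},{"dx":0,"dy":0,"dz":0,"rx":0,"ry":0,"rz":0},{"dx":0,"dy":0,"dz":-1,"rx":0,"ry":0,"rz":0},{"dx":0,"dy":0,"dz":-1,"rx":0,"ry":0,"rz":0},{"dx":0.029,"dy":0.2,"dz":0,"rx":0,"ry":0,"rz":0},{"dx":0.029,"dy":0.2,"dz":0,"rx":0,"ry":0,"rz":0},{"dx":0.011,"dy":0.08,"dz":0,"rx":0,"ry":0,"rz":0},{"dx":0.011,"dy":0.08,"dz":0,"rx":0,"ry":0,"rz":0},{"dx":0.011,"dy":0.08,"dz":0,"rx":0,"ry":0,"rz":0},{"dx":0,"dy":0,"dz":0,"rx":0,"ry":0,"rz":0}]'

```text
t: 26.15
tcp_pos: [0.5526, -0.0345, 0.1438]
tool_rot: [0.757, 0.653, 0.0, 0.0]
force: [0.2, -0.3, -0.1]
finger_gap: -0.008
gripper_force: 0.0
```

```bash
python3 -c "
from h import *
look('b3');look('b3t','top',(255,140,350,240))"
```

```text
t 26.15 tcp cage [ 16.9 -86.4] [ 0.2 -0.3 -0.1]
side ([361.6, 127.8], [359, 122, 6, 14], 53)
side ([291.1, 140.9], [278, 132, 24, 18], 227)
side ([292.1, 174.8], [289, 171, 7, 8], 52)
t 26.2 tcp cage [ 16.9 -86.5] [-0.5 -0.4 -0.3]
top ([305.4, 151.1], [301, 148, 10, 7], 62)
top ([280.4, 192.2], [278, 189, 6, 7], 31)
top ([277.3, 215.0], [275, 212, 6, 7], 33)
```

Request:
move_arm --targets '[{"dx":0.009,"dy":0.06,"dz":0,"rx":0,"ry":0,"rz":0},{"dx":0.009,"dy":0.06,"dz":0,"rx":0,"ry":0,"rz":0},{"dx":0.009,"dy":0.06,"dz":0,"rx":0,"ry":0,"rz":0},{"dx":0.009,"dy":0.06,"dz":0,"rx":0,"ry":0,"rz":0},{"dx":0.009,"dy":0.06,"dz":0,"rx":0,"ry":0,"rz":0},{"dx":0.009,"dy":0.06,"dz":0,"rx":0,"ry":0,"rz":0},{"dx":0.009,"dy":0.06,"dz":0,"rx":0,"ry":0,"rz":0},{"dx":0.009,"dy":0.06,"dz":0,"rx":0,"ry":0,"rz":0},{"dx":0,"dy":0,"dz":0,"rx":0,"ry":0,"rz":0},{"dx":0,"dy":0,"dz":0,"rx":0,"ry":0,"rz":0}]'

```text
t: 27.5
tcp_pos: [0.5544, -0.0234, 0.1438]
tool_rot: [0.757, 0.653, -0.0, 0.001]
force: [-1.0, -6.0, 1.3]
finger_gap: -0.003
gripper_force: 2.6
```

```bash
python3 -c "
from h import *
look('b4');look('b4t','top',(255,140,350,240))"
```

```text
t 27.5 tcp cage [ 17.2 -75.2] [-1.  -6.   1.3]
side ([361.6, 127.8], [359, 122, 6, 14], 53)
side ([291.3, 140.9], [278, 132, 25, 18], 232)
side ([292.1, 174.8], [289, 171, 7, 8], 52)
t 27.55 tcp cage [ 17.2 -75.2] [-0.8 -4.7  1.9]
top ([305.5, 151.0], [301, 148, 10, 7], 64)
top ([280.2, 192.2], [278, 189, 5, 7], 32)
top ([277.4, 215.0], [275, 212, 6, 7], 34)
```

Request:
move_arm --targets '[{"dx":0.006,"dy":0.04,"dz":0,"rx":0,"ry":0,"rz":0},{"dx":0.006,"dy":0.04,"dz":0,"rx":0,"ry":0,"rz":0},{"dx":0.006,"dy":0.04,"dz":0,"rx":0,"ry":0,"rz":0},{"dx":0.006,"dy":0.04,"dz":0,"rx":0,"ry":0,"rz":0},{"dx":0.006,"dy":0.04,"dz":0,"rx":0,"ry":0,"rz":0},{"dx":0,"dy":0,"dz":0,"rx":0,"ry":0,"rz":0},{"dx":0,"dy":0,"dz":0,"rx":0,"ry":0,"rz":0},{"dx":0,"dy":0,"dz":0,"rx":0,"ry":0,"rz":0},{"dx":0,"dy":0,"dz":0,"rx":0,"ry":0,"rz":0},{"dx":0,"dy":0,"dz":0,"rx":0,"ry":0,"rz":0}]'

```text
t: 28.85
tcp_pos: [0.5548, -0.0224, 0.144]
tool_rot: [0.757, 0.654, -0.003, 0.003]
force: [-2.5, -15.8, 3.1]
finger_gap: 0.002
gripper_force: 7.8
```

Request:
move_arm --targets '[{"dx":-0.13,"dy":-0.9,"dz":0,"rx":0,"ry":0,"rz":0},{"dx":0,"dy":0,"dz":1,"rx":0,"ry":0,"rz":0},{"dx":0,"dy":0,"dz":1,"rx":0,"ry":0,"rz":0},{"dx":0.99,"dy":-0.143,"dz":0.6,"rx":0,"ry":0,"rz":0},{"dx":0.99,"dy":-0.143,"dz":0.6,"rx":0,"ry":0,"rz":0},{"dx":0.99,"dy":-0.143,"dz":0.6,"rx":0,"ry":0,"rz":0},{"dx":0.99,"dy":-0.143,"dz":0.6,"rx":0,"ry":0,"rz":0},{"dx":0.9,"dy":-0.13,"dz":0,"rx":0,"ry":0,"rz":0},{"dx":0.9,"dy":-0.13,"dz":0,"rx":0,"ry":0,"rz":0},{"dx":0,"dy":0,"dz":0,"rx":0,"ry":0,"rz":0}]'

```text
t: 30.1
tcp_pos: [0.6965, -0.0601, 0.2525]
tool_rot: [0.757, 0.653, 0.0, -0.001]
force: [-0.3, -0.5, 1.1]
finger_gap: 0.0
gripper_force: 0.0
```

```bash
python3 -c "
from h import *
look('b5','side',(240,60,400,220),3.5);look('b5t','top',(255,140,350,240))
x,e=tri((305.4,151.0),(361.6,127.8));print(cage(x),x[2],sensors.sense()['tcp_pos'])"
```

```text
t 30.1 tcp cage [163. -91.] [-0.3 -0.5  1.1]
side ([360.3, 131.4], [359, 128, 4, 8], 18)
side ([292.8, 140.2], [278, 131, 29, 19], 266)
side ([319.1, 143.0], [315, 140, 9, 7], 53)
side ([292.1, 174.7], [289, 171, 7, 8], 51)
side ([318.4, 175.2], [315, 172, 7, 8], 45)
t 30.15 tcp cage [161.9 -91. ] [-1.  -0.3 -0.3]
top ([303.0, 150.5], [301, 148, 6, 7], 31)
top ([280.3, 192.2], [278, 189, 5, 7], 30)
top ([277.4, 215.0], [275, 212, 6, 7], 34)
[117.6   2.1] 0.2939275809978415 [ 0.6948223  -0.05994332  0.25276945]
```

View pics/b5.png

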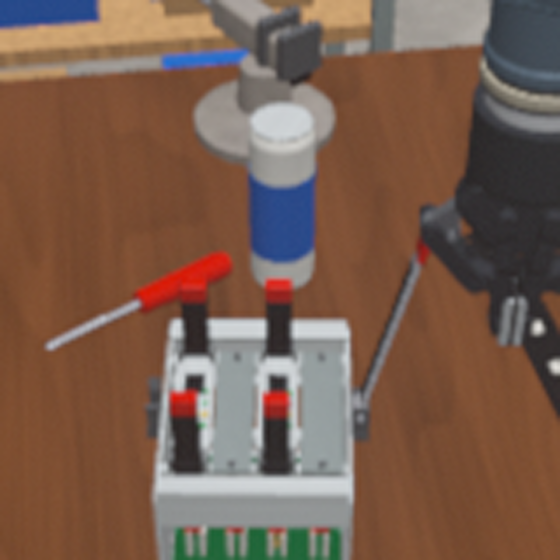

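All four lever ends now look upright in the side crop: proud ones at about (278,290) and (277,405), seated ones at (194,292) and (183,402) in crop pixels. The bar is still open and the gripper is to its right and clear. Next I'll move behind the bar and push it over.

Request:
move_arm --targets '[{"dx":0.13,"dy":0.91,"dz":0,"rx":0,"ry":0,"rz":0},{"dx":0.13,"dy":0.91,"dz":0,"rx":0,"ry":0,"rz":0},{"dx":0.13,"dy":0.91,"dz":0,"rx":0,"ry":0,"rz":0},{"dx":0.13,"dy":0.91,"dz":0,"rx":0,"ry":0,"rz":0},{"dx":0,"dy":0,"dz":0,"rx":0,"ry":0,"rz":0},{"dx":-0.6,"dy":0.087,"dz":0,"rx":0,"ry":0,"rz":0},{"dx":-0.3,"dy":0.043,"dz":0,"rx":0,"ry":0,"rz":0},{"dx":-0.3,"dy":0.043,"dz":0,"rx":0,"ry":0,"rz":0},{"dx":-0.3,"dy":0.043,"dz":0,"rx":0,"ry":0,"rz":0},{"dx":-0.3,"dy":0.043,"dz":0,"rx":0,"ry":0,"rz":0}]'

```text
t: 31.45
tcp_pos: [0.664, 0.0362, 0.2541]
tool_rot: [0.757, 0.653, 0.001, 0.001]
force: [1.5, -0.7, 0.6]
finger_gap: -0.004
gripper_force: 0.8
```

```bash
cat >> h.py <<'E'
def bar(n="side"):
    # red pad: the side ray cut with the cage plane y=0
    s=sensors.sense();im=cams.snapshot("side");print("t",round(s["t"],2),"tcp cage",cage(s["tcp_pos"]),round(s["tcp_pos"][2]*1000,1),np.round(s["force"],1))
    for c,b,a in red(im,(270,60,400,205)):
        o,d=ray("side",c);k=-((o[:2]-O)@EY)/(d[:2]@EY);p=o+k*d;x=cage(p)[0];z=p[2]*1000
        print(c,a,"y=0 -> x,z",x,round(z,1),"phi",round(np.arctan2(z-137.5,78-x),3),"rho",round(np.hypot(z-137.5,78-x)))
E
python3 -c "
from h import *
bar()"
```

```text
t 31.45 tcp cage [117.1  -0.4] 254.1 [ 1.5 -0.7  0.6]
[354.4, 126.6] 50 y=0 -> x,z 101.0 299.1 phi 1.712 rho 163
[292.8, 140.2] 266 y=0 -> x,z -45.8 256.8 phi 0.767 rho 172
[318.9, 143.1] 56 y=0 -> x,z 17.5 248.2 phi 1.071 rho 126
[292.1, 174.8] 52 y=0 -> x,z -53.4 139.5 phi 0.015 rho 131
[318.3, 175.2] 46 y=0 -> x,z 15.4 138.9 phi 0.022 rho 63
```

Request:
move_arm --targets '[{"dx":-0.79,"dy":0.114,"dz":0,"rx":0,"ry":0,"rz":0},{"dx":-0.79,"dy":0.114,"dz":0,"rx":0,"ry":0,"rz":0},{"dx":-0.79,"dy":0.114,"dz":-0.16,"rx":0,"ry":0,"rz":0},{"dx":-0.71,"dy":0.103,"dz":-0.2,"rx":0,"ry":0,"rz":0},{"dx":-0.71,"dy":0.103,"dz":-0.28,"rx":0,"ry":0,"rz":0},{"dx":-0.71,"dy":0.103,"dz":-0.4,"rx":0,"ry":0,"rz":0},{"dx":-0.48,"dy":0.069,"dz":-0.4,"rx":0,"ry":0,"rz":0},{"dx":-0.48,"dy":0.069,"dz":-0.48,"rx":0,"ry":0,"rz":0},{"dx":-0.32,"dy":0.046,"dz":-0.32,"rx":0,"ry":0,"rz":0},{"dx":0,"dy":0,"dz":0,"rx":0,"ry":0,"rz":0}]'

```text
t: 32.75
tcp_pos: [0.518, 0.0577, 0.197]
tool_rot: [0.757, 0.653, -0.001, -0.001]
force: [0.5, -0.1, -0.6]
finger_gap: 0.001
gripper_force: 0.0
```

```bash
python3 -c "
from h import *
bar();look('b6t','top',(255,140,350,240))"
```

```text
t 32.75 tcp cage [-30.5  -0.1] 197.0 [ 0.5 -0.1 -0.6]
[288.3, 143.4] 175 y=0 -> x,z -57.3 246.6 phi 0.679 rho 174
[319.0, 143.1] 55 y=0 -> x,z 17.8 248.2 phi 1.073 rho 126
[292.1, 174.8] 52 y=0 -> x,z -53.4 139.5 phi 0.015 rho 131
[318.3, 175.1] 47 y=0 -> x,z 15.4 139.2 phi 0.028 rho 63
t 32.8 tcp cage [-29.6  -0.1] [ 0.1 -0.8 -0.3]
top ([324.3, 197.5], [323, 194, 4, 8], 27)
top ([277.1, 215.9], [275, 214, 5, 5], 24)
top ([321.6, 220.4], [320, 217, 4, 8], 26)
```

```bash
cat >> h.py <<'E'
def wbar(tag):
    s=sensors.sense();m=cams.camera_model("wrist");im=cams.snapshot("wrist");cv2.imwrite(f"pics/{tag}.png",im[:,:,::-1])
    print("t",round(s["t"],2),"tcp cage",cage(s["tcp_pos"]),round(s["tcp_pos"][2]*1000,1),np.round(s["force"],1))
    for c,b,a in red(im,(0,0,640,400)):
        if a<40:continue
        o,d=wray(c,m);r=[]
        for y in(0,61,-61):
            k=(y/1000-(o[:2]-O)@EY)/(d[:2]@EY);p=o+k*d;r.append((y,float(cage(p)[0]),round(p[2]*1000,1)))
        print(np.round(c),b,a,r)
E
python3 -c "
from h import *
wbar('w3')
m=cams.camera_model('side');E=np.array(m['extrinsics'])
for phi in (.2,.4,.6,.7,.8):
  p=np.r_[O+(.078-.160*np.cos(phi))*EX,.1375+.160*np.sin(phi)];c=E[:3,:3]@p+E[:3,3];print(phi,np.round([m['fx']*c[0]/c[2]+m['cx'],m['fy']*c[1]/c[2]+m['cy']],1))
im=cams.snapshot('side')
h=cv2.cvtColor(im,cv2.COLOR_RGB2HSV)[120:185:2,278:310:2]
for r in range(h.shape[0]):print(120+2*r,''.join('R' if (v[0]<8 or v[0]>172) and v[1]>150 and v[2]>70 else ('k' if v[2]<60 else ('g' if v[1]<60 else '.')) for v in h[r]))
"
```

```text
t 32.85 tcp cage [-29.   -0.1] 197.7 [-0.2 -1.5 -0.3]
[286. 128.] [269, 118, 36, 21] 652 [(0, -175.0, np.float64(-903.0)), (61, -52.7, np.float64(177.9)), (-61, -297.4, np.float64(-1984.0))]
[397. 128.] [378, 119, 38, 20] 670 [(0, 284.2, np.float64(-899.9)), (61, 19.4, np.float64(178.4)), (-61, 549.0, np.float64(-1978.1))]
[281. 254.] [261, 230, 47, 52] 1558 [(0, -51.4, np.float64(235.2)), (61, -33.3, np.float64(356.6)), (-61, -69.5, np.float64(113.8))]
0.2 [281.7 166.4]
0.4 [284.6 157.6]
0.6 [290.  149.2]
0.7 [293.7 145.3]
0.8 [297.9 141.7]
120 kggg.kkkkkkkkkkk
122 kgggg.kkkkkkkkkk
124 kkkgkg.kkkkkkkk.
126 .kkkkkg.kkk.kk..
128 ..kkkgggkkk.kkgg
130 ...kkkggkkk.kkkg
132 ....kkkkkkk.kkkk
134 .....kkkkkkkkkkk
136 .......RRkkgkkg.
138 .....RRRRkgggk..
140 ...RRRRRRkgggk..
142 .RRRRRRRRggggk..
144 RRRRRRRRRggggg..
146 g.RRRRRRRRgggg..
148 gRRR..RRRR.gg...
150 ........RRgggg..
152 .....gggk.gggggg
154 .....gggkkkggggg
156 .....gggkkkggggg
158 .....gggkkkggggg
160 .....gggkkkggggg
162 .....ggggggggggg
164 .....ggggggggggg
166 .....ggggggggggg
168 ...gggggkkgggggg
170 ...ggggg.kgggggg
172 ...gg.RRR.gggggg
174 ...gg.RRRggggggg
176 ..ggg.RRRggggggg
178 ..ggggRRRg.ggggg
180 ...gggkkkggggggg
182 ..ggggkkkggggggg
184 ...gggkkkggggggg
```

Request:
move_arm --targets '[{"dx":-0.56,"dy":0.08,"dz":-0.52,"rx":0,"ry":0,"rz":0},{"dx":-0.48,"dy":0.069,"dz":-0.52,"rx":0,"ry":0,"rz":0},{"dx":-0.4,"dy":0.057,"dz":-0.52,"rx":0,"ry":0,"rz":0},{"dx":-0.32,"dy":0.046,"dz":-0.48,"rx":0,"ry":0,"rz":0},{"dx":-0.28,"dy":0.04,"dz":-0.48,"rx":0,"ry":0,"rz":0},{"dx":-0.24,"dy":0.034,"dz":-0.44,"rx":0,"ry":0,"rz":0},{"dx":0,"dy":0,"dz":0,"rx":0,"ry":0,"rz":0},{"dx":0,"dy":0,"dz":0,"rx":0,"ry":0,"rz":0},{"dx":0,"dy":0,"dz":0,"rx":0,"ry":0,"rz":0},{"dx":0,"dy":0,"dz":0,"rx":0,"ry":0,"rz":0}]'

```text
t: 34.2
tcp_pos: [0.4627, 0.0656, 0.1239]
tool_rot: [0.757, 0.653, 0.0, 0.0]
force: [-0.7, 1.2, 0.0]
finger_gap: 0.0
gripper_force: 0.0
```

```bash
python3 -c "
from h import *
wbar('w4');bar()"
```

```text
t 34.2 tcp cage [-86.4  -0.2] 123.9 [-0.7  1.2  0. ]
[426. 141.] [395, 124, 63, 35] 1945 [(0, 177.6, np.float64(-448.3)), (61, -46.1, np.float64(188.0)), (-61, 401.4, np.float64(-1084.5))]
[558. 151.] [532, 135, 52, 32] 1318 [(0, 634.9, np.float64(-451.2)), (61, 25.1, np.float64(187.5)), (-61, 1244.7, np.float64(-1089.9))]
[334. 238.] [305, 228, 50, 35] 791 [(0, -80.5, np.float64(140.8)), (61, -86.4, np.float64(279.8)), (-61, -74.7, np.float64(1.9))]
t 34.25 tcp cage [-86.5  -0.2] 123.9 [-0.4  1.  -0.7]
[300.8, 135.1] 76 y=0 -> x,z -25.8 272.7 phi 0.916 rho 170
[319.1, 142.9] 52 y=0 -> x,z 18.0 248.9 phi 1.077 rho 126
[290.6, 143.6] 7 y=0 -> x,z -51.7 246.0 phi 0.697 rho 169
[281.6, 171.1] 38 y=0 -> x,z -80.2 152.7 phi 0.096 rho 159
[291.9, 175.1] 48 y=0 -> x,z -54.0 138.4 phi 0.007 rho 132
[318.1, 175.5] 41 y=0 -> x,z 14.9 137.8 phi 0.004 rho 63
```

Request:
move_arm --targets '[{"dx":-0.08,"dy":0.012,"dz":-0.08,"rx":0,"ry":0,"rz":0},{"dx":-0.08,"dy":0.012,"dz":-0.08,"rx":0,"ry":0,"rz":0},{"dx":0,"dy":0,"dz":-0.08,"rx":0,"ry":0,"rz":0},{"dx":0,"dy":0,"dz":-0.08,"rx":0,"ry":0,"rz":0},{"dx":0,"dy":0,"dz":-0.08,"rx":0,"ry":0,"rz":0},{"dx":0,"dy":0,"dz":-0.08,"rx":0,"ry":0,"rz":0},{"dx":0,"dy":0,"dz":-0.06,"rx":0,"ry":0,"rz":0},{"dx":0,"dy":0,"dz":0,"rx":0,"ry":0,"rz":0},{"dx":0,"dy":0,"dz":0,"rx":0,"ry":0,"rz":0},{"dx":0,"dy":0,"dz":0,"rx":0,"ry":0,"rz":0}]'

```text
t: 35.55
tcp_pos: [0.4584, 0.0662, 0.1102]
tool_rot: [0.757, 0.653, 0.0, 0.0]
force: [-0.1, 0.5, -0.2]
finger_gap: -0.002
gripper_force: 0.0
```

```bash
python3 -c "
from h import *
bar()"
```

```text
t 35.55 tcp cage [-90.7  -0.2] 110.2 [-0.1  0.5 -0.2]
[299.0, 136.5] 122 y=0 -> x,z -30.2 268.4 phi 0.88 rho 170
[318.9, 143.0] 55 y=0 -> x,z 17.5 248.5 phi 1.072 rho 126
[282.2, 173.5] 32 y=0 -> x,z -79.2 144.0 phi 0.041 rho 157
[292.1, 174.8] 52 y=0 -> x,z -53.4 139.5 phi 0.015 rho 131
[318.2, 175.2] 48 y=0 -> x,z 15.1 138.9 phi 0.022 rho 63
```

Request:
move_arm --targets '[{"dx":0,"dy":0,"dz":-0.04,"rx":0,"ry":0,"rz":0},{"dx":0,"dy":0,"dz":-0.04,"rx":0,"ry":0,"rz":0},{"dx":0,"dy":0,"dz":-0.04,"rx":0,"ry":0,"rz":0},{"dx":0,"dy":0,"dz":-0.04,"rx":0,"ry":0,"rz":0},{"dx":0,"dy":0,"dz":-0.04,"rx":0,"ry":0,"rz":0},{"dx":0,"dy":0,"dz":-0.04,"rx":0,"ry":0,"rz":0},{"dx":0,"dy":0,"dz":0,"rx":0,"ry":0,"rz":0},{"dx":0,"dy":0,"dz":0,"rx":0,"ry":0,"rz":0},{"dx":0,"dy":0,"dz":0,"rx":0,"ry":0,"rz":0},{"dx":0,"dy":0,"dz":0,"rx":0,"ry":0,"rz":0}]'

```text
t: 36.85
tcp_pos: [0.4583, 0.0662, 0.1041]
tool_rot: [0.757, 0.653, 0.0, 0.0]
force: [0.3, 0.6, 0.0]
finger_gap: -0.001
gripper_force: 0.0
```

```bash
python3 -c "
from h import *
bar()"
```

```text
t 36.85 tcp cage [-90.8  -0.2] 104.1 [0.3 0.6 0. ]
[298.5, 137.0] 135 y=0 -> x,z -31.5 266.9 phi 0.868 rho 169
[319.1, 142.9] 52 y=0 -> x,z 18.0 248.9 phi 1.077 rho 126
[292.1, 174.8] 52 y=0 -> x,z -53.4 139.5 phi 0.015 rho 131
[318.1, 175.1] 48 y=0 -> x,z 14.9 139.2 phi 0.028 rho 63
[283.9, 173.4] 12 y=0 -> x,z -74.7 144.4 phi 0.045 rho 153
[279.0, 177.5] 10 y=0 -> x,z -88.7 129.1 phi -0.05 rho 167
```

Request:
move_arm --targets '[{"dx":0,"dy":0,"dz":-0.04,"rx":0,"ry":0,"rz":0},{"dx":0,"dy":0,"dz":-0.04,"rx":0,"ry":0,"rz":0},{"dx":0,"dy":0,"dz":-0.04,"rx":0,"ry":0,"rz":0},{"dx":0,"dy":0,"dz":-0.04,"rx":0,"ry":0,"rz":0},{"dx":0,"dy":0,"dz":0,"rx":0,"ry":0,"rz":0},{"dx":0,"dy":0,"dz":0,"rx":0,"ry":0,"rz":0},{"dx":0,"dy":0,"dz":0,"rx":0,"ry":0,"rz":0},{"dx":0,"dy":0,"dz":0,"rx":0,"ry":0,"rz":0},{"dx":0,"dy":0,"dz":0,"rx":0,"ry":0,"rz":0},{"dx":0,"dy":0,"dz":0,"rx":0,"ry":0,"rz":0}]'

```text
t: 38.15
tcp_pos: [0.4585, 0.0662, 0.1025]
tool_rot: [0.757, 0.653, 0.0, 0.001]
force: [-5.4, -0.3, 22.9]
finger_gap: -0.003
gripper_force: 11.1
```

```bash
python3 -c "
from h import *
bar();wbar('w5')"
```

```text
t 38.15 tcp cage [-90.6  -0.2] 102.5 [-5.4 -0.3 22.9]
[298.4, 137.3] 139 y=0 -> x,z -31.8 265.9 phi 0.863 rho 169
[319.3, 143.0] 51 y=0 -> x,z 18.5 248.5 phi 1.079 rho 126
[292.1, 174.8] 52 y=0 -> x,z -53.4 139.5 phi 0.015 rho 131
[284.1, 173.4] 11 y=0 -> x,z -74.2 144.4 phi 0.045 rho 152
[318.3, 175.2] 46 y=0 -> x,z 15.4 138.9 phi 0.022 rho 63
[278.8, 177.8] 6 y=0 -> x,z -89.3 128.0 phi -0.057 rho 168
t 38.2 tcp cage [-90.6  -0.2] 102.5 [-4.6  0.2 22.6]
[463. 150.] [425, 129, 77, 44] 2891 [(0, 201.6, np.float64(-312.4)), (61, -45.9, np.float64(190.7)), (-61, 449.2, np.float64(-815.5))]
[598. 161.] [571, 143, 55, 36] 1587 [(0, 657.2, np.float64(-317.7)), (61, 25.4, np.float64(189.9)), (-61, 1289.0, np.float64(-825.2))]
[341. 245.] [311, 231, 51, 38] 656 [(0, -80.9, np.float64(128.7)), (61, -90.1, np.float64(259.7)), (-61, -71.6, np.float64(-2.4))]
[527. 388.] [510, 372, 33, 28] 575 [(0, -31.1, np.float64(237.5)), (61, -82.3, np.float64(276.7)), (-61, 20.1, np.float64(198.3))]
```

Request:
move_arm --targets '[{"dx":0,"dy":0,"dz":0.5,"rx":0,"ry":0,"rz":0},{"dx":0,"dy":0,"dz":1,"rx":0,"ry":0,"rz":0},{"dx":0,"dy":0,"dz":1,"rx":0,"ry":0,"rz":0},{"dx":0,"dy":0,"dz":1,"rx":0,"ry":0,"rz":0},{"dx":0,"dy":0,"dz":1,"rx":0,"ry":0,"rz":0},{"dx":-0.8,"dy":0.1,"dz":0.8,"rx":0,"ry":0,"rz":0},{"dx":-0.8,"dy":0.1,"dz":0.8,"rx":0,"ry":0,"rz":0},{"dx":0,"dy":0,"dz":0,"rx":0,"ry":0,"rz":0},{"dx":0,"dy":0,"dz":0,"rx":0,"ry":0,"rz":0},{"dx":0,"dy":0,"dz":0,"rx":0,"ry":0,"rz":0}]'

```text
t: 39.5
tcp_pos: [0.4186, 0.0711, 0.2518]
tool_rot: [0.757, 0.653, -0.0, -0.0]
force: [0.3, 0.1, -0.2]
finger_gap: -0.005
gripper_force: 0.0
```

```bash
python3 -c "
from h import *
bar();look('c1t','top',(255,140,350,240))
wbar('w6')
m=cams.camera_model('side');E=np.array(m['extrinsics'])
def pj(x,y,z):
  p=np.r_[O+x/1000*EX+y/1000*EY,z/1000];c=E[:3,:3]@p+E[:3,3];return np.round([m['fx']*c[0]/c[2]+m['cx'],m['fy']*c[1]/c[2]+m['cy']],1)
for ph in (0,.03,.06,.1):
  R=lambda r,n:(78-r*np.cos(ph)+n*np.sin(ph),137.5+r*np.sin(ph)+n*np.cos(ph))
  q=[pj(R(r,n)[0],y,R(r,n)[1]) for r in(147,173) for n,y in((3.5,11),(3.5,-11),(-2.5,-11))]
  print(ph,'pad bbox',np.min(q,0),np.max(q,0))
im=cams.snapshot('side');print([b for b in red(im,(265,160,312,190))])"
```

```text
t 39.5 tcp cage [-130.8   -1.1] 251.8 [ 0.3  0.1 -0.2]
[292.9, 140.1] 268 y=0 -> x,z -45.5 257.1 phi 0.769 rho 172
[319.1, 142.9] 52 y=0 -> x,z 18.0 248.9 phi 1.077 rho 126
[280.1, 174.3] 55 y=0 -> x,z -84.9 141.0 phi 0.021 rho 163
[292.1, 174.8] 52 y=0 -> x,z -53.4 139.5 phi 0.015 rho 131
[318.2, 175.1] 46 y=0 -> x,z 15.1 139.2 phi 0.028 rho 63
t 39.55 tcp cage [-130.9   -1.1] [0.5 0.3 0.4]
top ([280.3, 192.2], [278, 189, 5, 7], 30)
top ([324.3, 197.6], [323, 194, 4, 8], 28)
top ([277.4, 215.0], [275, 212, 6, 7], 34)
top ([321.5, 220.2], [320, 217, 4, 7], 26)
t 39.6 tcp cage [-130.9   -1.1] 251.8 [-0.1  1.2  0.2]
[426. 125.] [413, 117, 28, 16] 366 [(0, 491.6, np.float64(-1364.7)), (61, -40.7, np.float64(171.1)), (-61, 1023.8, np.float64(-2900.5))]
[496. 130.] [482, 123, 28, 15] 335 [(0, 992.4, np.float64(-1377.6)), (61, 32.4, np.float64(169.2)), (-61, 1952.5, np.float64(-2924.5))]
[369. 183.] [357, 171, 28, 24] 499 [(0, -85.0, np.float64(135.6)), (61, -124.8, np.float64(389.9)), (-61, -45.3, np.float64(-118.7))]
[479. 263.] [467, 254, 23, 17] 209 [(0, -52.4, np.float64(307.4)), (61, -120.0, np.float64(415.0)), (-61, 15.2, np.float64(199.7))]
[415. 266.] [402, 257, 26, 19] 393 [(0, -87.2, np.float64(306.1)), (61, -125.1, np.float64(414.8)), (-61, -49.3, np.float64(197.4))]
0 pad bbox [275.9 171.4] [286.4 178.9]
0.03 pad bbox [275.8 169.9] [286.4 177.7]
0.06 pad bbox [275.8 168.5] [286.4 176.5]
0.1 pad bbox [275.8 166.6] [286.5 174.9]
[([280.0, 174.3], [276, 171, 10, 8], 54), ([292.1, 174.8], [289, 171, 7, 8], 52)]
```

```bash
python3 -c "
from h import *
m=cams.camera_model('top');E=np.array(m['extrinsics'])
for k,x,y,u in(('sL',-48,61,277.4),('sR',-48,-61,321.5),('L',16,61,280.3),('R',16,-61,324.3)):
  p=np.r_[O+x/1000*EX+y/1000*EY,.2];c=E[:3,:3]@p+E[:3,3];print(k,round(u-(m['fx']*c[0]/c[2]+m['cx']),2))
"
```

```text
sL -0.53
sR -0.34
L -0.74
R -0.4
```

The proud levers sit within about 0.01 rad of the upright seated pair, the bar's pad is at its shut height, and the arm is clear. Handing in.

```bash
python3 -c "
from station import order
print(order.sign_off())"
```

```text
the job is handed in; nothing more can be done
None
```

The job is handed in at about 40 s: both levers measure upright and the board home, the bar lies shut in its catch, and nothing else on the bench was touched.

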